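# Set up the icing spatula's drip stand

### The arm

A 6-joint arm with a two-finger parallel gripper is mounted at the origin on a cart in front of the work surface, level with it; the furniture and walls round the work are solid. World frame = base frame: x ahead of the robot, y to its left, z up, the work surface at z = 0. Lengths are in m, angles in degrees, forces in N, time in s.
With the tool pointing down it reaches from about 0.35 to 0.925 m from the base axis. Payload 6.4 kg.
Tool frame: the origin (TCP) lies at the very end of the fingers, on their centre line; the grasp point (between the pads) lies 19 mm behind it; z points along the fingers, y is the direction in which the jaws open and shut (so a half turn about z gives the same grasp; the last joint's range is limited). The gripper opens to 85 mm and grips with 20 to 120 N. Pads are 22 mm wide; open, the fingers measure 114 mm over their backs; the gripper's body (76 mm by 85 mm) begins 54 mm behind the grasp point. The pads swing forward as they close: fully open they stand 13 mm farther back than shut.
Start: joints at [-73.975, 14.043, 89.255, -0, 76.702, -9.975], TCP at [0.285, -0.584, 0.231] pointing down, gripper open.
Joint ranges: [-179.41, 179.41], [-58.25, 129.5], [7.25, 145.43], [-54.29, 234.29], [11.92, 165.04], [-157.13, 157.13]. Speed limits (degrees/s): [147.25, 147.25, 180, 180, 180, 180].

### API

Orientations are given as [roll, pitch, yaw] about the fixed x, y, z axes, in that order (R = Rz(yaw) Ry(pitch) Rx(roll)).
In Python, from plant import robot, vision gives the robot as it stands.
- The arm moves only by the tool jog_arm, never from a script. Its argument "moves" is a list of rows, each an object with "grip": the closure in counts, from 0 (fully open) to 255 (shut); "travel": the shift along the world's x, y, z in mm, a list of three; "turn": the turn, a rotation vector about the world's x, y, z in degrees, a list of three. A call has exactly 10 rows; each row is the pose to reach, as a shift and turn from the pose measured when the call began; what a row does not reach only later rows make up. A row lasts 1/12 s, in which the tool goes at most 41.7 mm and 7.16 degrees, less where a joint would pass 70% of its speed; a pose out of reach is approached as far as the arm can. A call with a gripper value outside its range is refused whole. The fingers move at their own pace and stop on an object; the grip force is fixed at half the most. Time passes only in rows, so rows that repeat a pose let the fingers close, or fill a call up. It gives the time, the measured TCP pose, the force and the opening at its end, in the units of the state.
- robot.state(): the state, without advancing time (a new reading comes with each control period).
- vision.grab_frame(name): name is "scene" or "top"; returns the picture (384x512x3 uint8, red, green, blue); there is no depth.
- vision.camera_params(name): a dict with "vertical_fov" (degrees; the focal length in pixels is half the picture's height over the tangent of half this angle, whatever the lens; pixels are square), "cx", "cy" (the principal point, pixels), "origin" and "orientation" of the camera in the world. Camera axes: x right, y down, z forward; pixel columns grow to the right and rows downward; lengths in m; the calibration is good to about 2 mm. A picture is of the moment at which its call begins. camera_params takes no time and is no camera call.
- robot.close_job(): hands the job in, once; it reports no verdict.
The state is a dict: "time": time; "qpos": joint angles; "joint_vel": joint speeds; "joint_efforts": joint torques, N m; "tcp_pos": TCP position; "tcp_rot": TCP orientation; "wrist_force": force on the tool from outside, world axes, zero at the start; "wrist_torque": the same for the moment, N m; "grip_width": opening from 0.0 (shut) to 1.0 (fully open).
Only numpy, scipy, OpenCV 4.12 (cv2) and the standard library are available. Lean on these libraries where they do the work, as an engineer would, in place of code of your own. Each camera call takes 0.05 s, during which the arm holds its last target.

### The job

Set up the drip stand for the icing spatula: lift only the top pan off the nested stack, leaving the other pans where they stand, and seat it in the shallow well on the stand's base. Then slide the spatula, blade first with its handle on the upper side, down through the stand's sloping slot as far as it goes, so that the blade is in up to its bend and its tip stands in the pan, and let go. Leave the scraper, the timer and the cupcakes alone.

Things in the scene. Friction and masses are not known exactly. Their poses are not given: they have to be found in the camera images.
- pan_top: The uppermost of three identical small steel insert pans, nested. Each: rim outside 56 mm (own x) by 84 mm (own y), 44 mm tall, open on top; the upper 18 mm is a vertical skirt, below it the walls taper to a foot of 32 x 60 mm; walls and floor 2.5 mm, about 0.12 kg. Origin: centre of the underside; z up. Only its 18 mm skirt stands above the next pan's rim.
- pan_mid: The middle pan of the stack, same shape as pan_top, whose skirt rests on this one's rim, origin 18 mm higher. It must stay nested in pan_low (18 mm above that one's origin).
- pan_low: The bottom pan of the stack, same shape, loose on the table; must stay there.
- spatula: Offset icing spatula lying on the table, 326 mm long along its own y, 0.085 kg. Steel blade at the -y end: 32 mm wide (x), 2 mm thick (underside at z = 0), from y = -163 to -13 mm; then a bend up to a wooden handle, y = 26 to 163 mm. Origin: in the plane of the blade's underside, mid-length; z up as it lies.
- spatula_grip (a point): Point in the handle near the centre of mass, at (0, 60, 17) mm in the spatula's frame. Here the handle is about 24 mm wide (x) and lies between z = 10 and 25 mm; it can be gripped from above as it lies.
- spatula_tip (a point): Middle of the blade's tip edge, at (0, -163, 1) mm in the spatula's frame.
- spatula_neck (a point): Point on the blade's centre line 135 mm from its tip, at (0, -28, 1) mm in the spatula's frame.
- holder: Grey plastic drip stand, fixed to the table. Base plate 76 mm (x) by 170 mm (y = -45 to 125 mm), 6 mm thick. Origin: at table level under the centre of the well; z up. At +y the slot block stands on two side cheeks (26 mm to either side), from y = 54 mm on, up to 115 mm high; nothing stands over the well.
- well (a point): Centre of the well's floor, at (0, 0, 6) mm in the holder's frame: a low rectangular frame on the base, 42 mm (holder x) by 70 mm (holder y) inside, walls 5 mm thick and 8 mm high. A pan seated in it has its origin here and its y along the holder's y, either way round.
- slot: The sloping slot in the stand, with a frame of its own. Origin: centre of the mouth, at (0, 96, 106) mm in the holder's frame; x along the holder's x (the slot's width); +y out of the mouth, up the slope, 40 degrees above level; z square to the slot, upward. Opening 40 mm (x) by 6 mm (z), depth 48 mm (y = -48 to 0), with flared lips 15 mm long at the mouth.
- home (a point): Where the blade's tip middle is when fully home: at (0, -150, 0) mm in the slot's frame, just on the floor of a seated pan. The spatula's axes then agree with the slot's and its origin lies at slot (0, 13, -1) mm. When let go, the handle sinks by up to 5 degrees and friction holds the tool.
- bench_scraper: Bench scraper with a black handle, 164 x 89 x 26 mm, lying near the left edge; bystander, leave alone. Origin: centre of the underside.
- kitchen_timer: Round wind-up timer, 62 mm across, 44 mm tall; bystander. Origin: centre of the underside.
- cupcake_a: Cupcake in a pleated cup, 76 mm across, 71 mm tall, to the right; bystander. Origin: centre of the underside.
- cupcake_b: Another such cupcake, 73 mm tall, to the right; bystander. Origin: centre of the underside.

How it is judged (in metres and radians):
On the way, in this order (a step that is already met when the one before it is completed fails the run):
1. the top pan has been lifted clear of the stack, the others still nested (z of pan_top in the frame of pan_low above 0.085 m and horizontal distance between pan_mid and pan_low below 0.006 m and z of pan_mid in the frame of pan_low between 0.012 and 0.023 m and distance of pan_low from where it was at the start of the episode below 0.04 m and angle between pan_low's own z axis and vertical below 0.1 rad), for 0.1 s.
2. the pan sits in the well, let go (horizontal distance between pan_top and holder below 0.009 m and z of pan_top in the frame of holder between 0.003 and 0.01 m and angle between pan_top's own z axis and vertical below 0.1 rad and angle between the y axis of pan_top and the y axis of holder, either way round below 0.15 rad and contact force between the fingers and pan_top below 0.1 N), for 0.2 s.
3. the blade has entered the slot (y of spatula_tip in the frame of slot between -0.06 and -0.02 m and z of spatula_tip in the frame of slot between -0.008 and 0.008 m and x of spatula_tip in the frame of slot between -0.01 and 0.01 m), for 0.05 s.
At the end, for the whole second after the job is handed in: Top pan in the stand's well (within 9 mm and 0.15 rad, upright), the other two nested within 40 mm of their place; spatula through the slot, handle side up (8 mm, 0.17 rad), within 15 mm of fully home, tip in the pan below its rim, all let go and at rest (horizontal distance between pan_top and holder below 0.009 m and z of pan_top in the frame of holder between 0.003 and 0.01 m and angle between each of pan_top, pan_low's own z axis and vertical below 0.1 rad and angle between the y axis of pan_top and the y axis of holder, either way round below 0.15 rad and horizontal distance between pan_mid and pan_low below 0.006 m and z of pan_mid in the frame of pan_low between 0.012 and 0.023 m and distance of pan_low from where it was at the start of the episode below 0.04 m and z of spatula_neck in the frame of slot between -0.008 and 0.008 m and x of spatula_neck in the frame of slot between -0.01 and 0.01 m and angle between the y axis of spatula and the y axis of slot, either way round below 0.17 rad and angle between the z axis of spatula and the z axis of slot, either way round below 0.25 rad and y of spatula_tip in the frame of slot between -0.165 and -0.135 m and linear speed of each of spatula, pan_top below 0.02 m/s and horizontal distance between spatula_tip and pan_top below 0.035 m and height (world z) of spatula_tip below 0.045 m and angle between spatula's own z axis and vertical below 1.2 rad); the robot touches nothing.
It fails at once if the next pan was dragged up with the top one (by more than 14 mm) (height (world z) of pan_mid above 0.032 m).
It fails at once if the bottom pan was lifted (height (world z) of pan_low above 0.015 m).
It fails at once if the scraper, the timer or a cupcake was disturbed (moved more than 30 mm) (distance of any of bench_scraper, kitchen_timer, cupcake_a, cupcake_b from where it was at the start of the episode above 0.03 m).
It also fails if it takes over 67 s, if anything falls off the work surface, if the arm or the gripper's body presses on something with over 40 N, if the wrist force passes 120 N, or if a joint passes its speed limit or range.

## Working session

There is one attempt and no reset: what is moved stays moved. The work goes in short steps, Python scripts to look and compute and a tool call to move; the robot and the scene stay as the last step left them, time stands still between calls to the robot, and variables do not carry over. Pictures are saved under pics/ and viewed, and the job is handed in when it is done.

Besides the shell and the picture viewer there is one more tool, called after ">>>" as name([rows], argument=value, ...), one row to a line, values as JSON. jog_arm: Moves the arm, as the interface text tells. Its arguments: {"type":"object","properties":{"moves":{"type":"array","items":{"type":"object","properties":{"grip":{"type":"number"},"travel":{"type":"array","items":{"type":"number"}},"turn":{"type":"array","items":{"type":"number"}}}}}},"required":["moves"]}

```bash
ls; mkdir -p pics; python3 - <<'E'
from plant import robot, vision
import cv2
for n in ("scene","top"):
    im=vision.grab_frame(n); cv2.imwrite(f"pics/{n}0.png",im[:,:,::-1]); print(vision.camera_params(n))
s=robot.state(); print(s)
E
```

```text
pics
{'vertical_fov': 52.84414005043256, 'cx': 252.3651871219686, 'cy': 191.63322096899645, 'origin': array([-0.05904292,  0.51092661,  0.460692  ]), 'orientation': array([-114.64531774,    0.16863758, -127.41387989])}
{'vertical_fov': 46.72421754582467, 'cx': 258.42353311431964, 'cy': 184.4747763580228, 'origin': array([0.50862963, 0.02404428, 1.17538478]), 'orientation': array([-1.75740151e+02,  2.67762190e-02, -8.90180548e+01])}
{'time': 0.1, 'qpos': array([-7.39779851e+01,  1.40809567e+01,  8.93168327e+01,  2.08914160e-03,
        7.67020191e+01, -9.97487623e+00]), 'joint_vel': array([ 0.02460187, -0.10114615, -0.17861706, -0.06050824,  0.02014738,
       -0.03633581]), 'joint_efforts': array([-1.70216426e-04, -4.30672395e+01, -3.27128220e+01, -1.04157677e-04,
        2.80897570e-03, -2.58282356e-06]), 'tcp_pos': array([ 0.28478861, -0.58374377,  0.23029141]), 'tcp_rot': array([-1.79902052e+02, -1.92900013e-02,  2.59963923e+01]), 'wrist_force': array([0.36048062, 0.37003472, 0.740933  ]), 'wrist_torque': array([-0.03311527,  0.03445743, -0.00458634]), 'grip_width': 0.9989772875190503}
```

View pics/scene0.png

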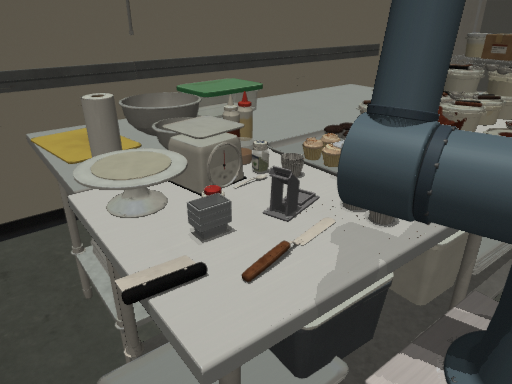

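View pics/top0.png

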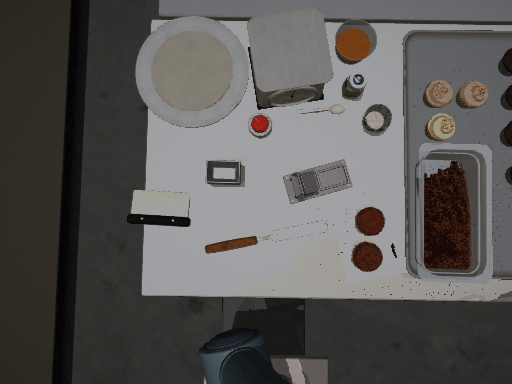

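```bash
python3 - <<'E'
import cv2
a=cv2.imread("pics/top0.png"); s=cv2.imread("pics/scene0.png")
cv2.imwrite("pics/t_c.png",cv2.resize(a[145:265,195:365],(800,565),interpolation=cv2.INTER_CUBIC))
cv2.imwrite("pics/s_c.png",cv2.resize(s[150:290,180:345],(700,594),interpolation=cv2.INTER_CUBIC))
E
```

```text
(no output)
```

View pics/t_c.png

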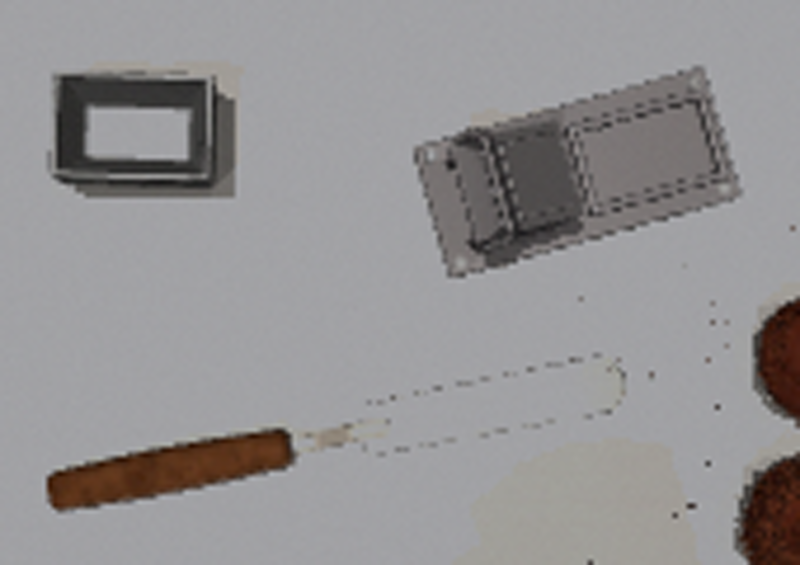

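View pics/s_c.png

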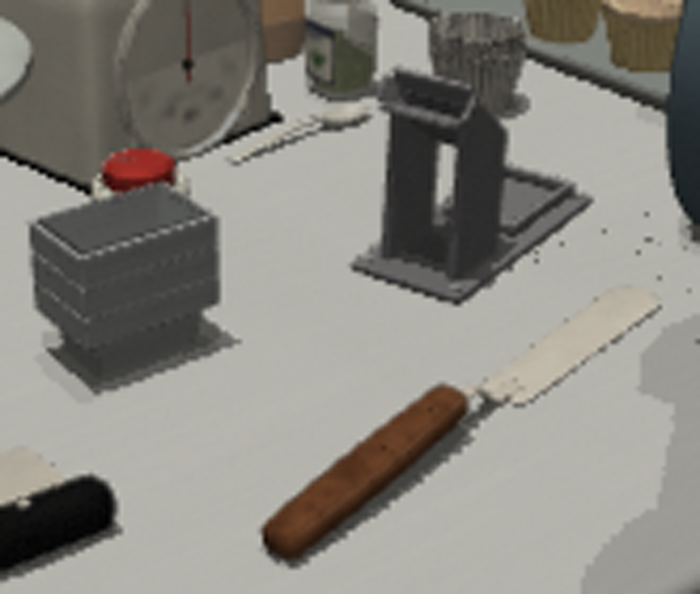

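```bash
cat > h.py <<'E'
import numpy as np, cv2
from scipy.spatial.transform import Rotation as R
from plant import robot, vision
def cam(n):
    p=vision.camera_params(n); f=192/np.tan(np.radians(p['vertical_fov'])/2)
    return p,f,R.from_euler('xyz',p['orientation'],degrees=True).as_matrix()
def ray(n,u,v):
    p,f,M=cam(n); return np.array(p['origin']),M@np.array([(u-p['cx'])/f,(v-p['cy'])/f,1])
def onz(n,u,v,z):
    o,d=ray(n,u,v); return o+d*(z-o[2])/d[2]
def proj(n,P):
    p,f,M=cam(n); c=M.T@(np.array(P)-p['origin']); return c[:2]/c[2]*f+[p['cx'],p['cy']]
E
python3 - <<'E'
from h import *
np.set_printoptions(precision=4,suppress=True)
T=lambda u,v:(195+u/4.706,145+v/4.708)
S=lambda u,v:(180+u/4.242,150+v/4.242)
P=[onz('top',*T(*c),.080) for c in [(54,75),(214,76),(212,177),(52,177)]]
c=np.mean(P,0); print('pan top',c, [np.linalg.norm(P[i]-P[(i+1)%4]) for i in range(4)],np.degrees(np.arctan2(*(P[0]+P[3]-P[1]-P[2])[[1,0]])))
Ps=[onz('scene',*S(*c),.080) for c in [(32,225),(155,185),(217,215),(90,259)]]
print('pan scene',np.mean(Ps,0),[np.linalg.norm(Ps[i]-Ps[(i+1)%4]) for i in range(4)],np.degrees(np.arctan2(*(Ps[2]+Ps[1]-Ps[0]-Ps[3])[[1,0]])))
B=[onz('top',*T(*c),.006) for c in [(415,147),(703,67),(740,190),(455,276)]]
print('base',np.mean(B,0),[np.linalg.norm(B[i]-B[(i+1)%4]) for i in range(4)],[np.degrees(np.arctan2(*(x)[[1,0]])) for x in (B[0]-B[1],B[3]-B[2],B[0]-B[3],B[1]-B[2])])
yd=B[0]+B[3]-B[1]-B[2]; yd/=np.linalg.norm(yd); print('well',np.mean(B,0)-0.040*yd, 'yd',yd)
# well frame outer corners z=14
W=[onz('top',*T(*c),.014) for c in [(570,127),(700,94),(722,178),(592,218)]]
print('well2',np.mean(W,0),[np.linalg.norm(W[i]-W[(i+1)%4]) for i in range(4)])
# scene base corners: left(353,265) front(458,302) right(592,198)
for c in [(353,265),(458,301),(592,198)]: print('scene base',onz('scene',*S(*c),.006))
print(B)
im=cv2.imread('pics/top0.png'); hsv=cv2.cvtColor(im,cv2.COLOR_BGR2HSV)
m=cv2.inRange(hsv,(3,110,40),(20,255,220)); m[:, :200]=0; m[:,270:]=0; m[:225]=0; m[260:]=0
k,l,st,ce=cv2.connectedComponentsWithStats(m); j=1+st[1:,4].argmax(); print(st[j],ce[j])
pts=np.argwhere(l==j)[:,::-1].astype(np.float32); v=cv2.fitLine(pts,cv2.DIST_L2,0,.01,.01).ravel(); print(v)
r=cv2.minAreaRect(pts); print(r)
hc=onz('top',*ce[j],.020); h2=onz('top',*(ce[j]+20*v[:2]),.020); print('handle',hc,np.degrees(np.arctan2(*(hc-h2)[[1,0]])))
tip=onz('top',*T(624,382),.002); print('tip',tip,np.linalg.norm(tip-hc),np.degrees(np.arctan2(*(hc-tip)[[1,0]])))
s=cv2.imread('pics/scene0.png')
end1=S(272,548);end2=S(460,395);print('scene tip',onz('scene',*S(655,298),.002))
E
```

```text
pan top [0.6202 0.1136 0.08  ] [np.float64(0.08436031838314272), np.float64(0.05339456145044133), np.float64(0.0840507209004016), np.float64(0.05392274719069086)] 90.7986877656083
pan scene [0.6159 0.1171 0.08  ] [np.float64(0.07788796491072404), np.float64(0.05235149445610318), np.float64(0.07915409484467333), np.float64(0.05220548738956317)] -88.15516533312888
base [ 0.6074 -0.1308  0.006 ] [np.float64(0.16847783823904555), np.float64(0.07214412158779372), np.float64(0.16707981223109783), np.float64(0.07563754979782653)] [np.float64(106.54217202540408), np.float64(107.73299213661802), np.float64(17.931835731903693), np.float64(16.860036708040546)]
well [ 0.6192 -0.169   0.006 ] yd [-0.2946  0.9556  0.    ]
well2 [ 0.6161 -0.1673  0.014 ] [np.float64(0.0750994753626723), np.float64(0.04844401352664848), np.float64(0.07596529638394363), np.float64(0.05216767639624997)]
scene base [ 0.612  -0.0352  0.006 ]
scene base [ 0.541  -0.0549  0.006 ]
scene base [ 0.5898 -0.2156  0.006 ]
[array([ 0.6187, -0.0389,  0.006 ]), array([ 0.6667, -0.2005,  0.006 ]), array([ 0.5976, -0.2214,  0.006 ]), array([ 0.5467, -0.0622,  0.006 ])]
[205 237  52  16 433] [230.3048 244.3349]
[  0.982   -0.1886 230.3049 244.3349]
((230.3461456298828, 244.2307891845703), (8.825225830078125, 51.57854461669922), 78.69007110595703)
handle [0.4385 0.096  0.02  ] 101.79008760813262
tip [ 0.4893 -0.1576  0.002 ] 0.2592136126407522 101.32375292079026
scene tip [ 0.4794 -0.1521  0.002 ]
```

>>> jog_arm([
  {"grip":0,"travel":[34,70,0],"turn":[0,0,6.5]},
  {"grip":0,"travel":[50,105,0],"turn":[0,0,13]},
  {"grip":0,"travel":[67,139,0],"turn":[0,0,19.5]},
  {"grip":0,"travel":[84,174,0],"turn":[0,0,26]},
  {"grip":0,"travel":[100,209,0],"turn":[0,0,32.5]},
  {"grip":0,"travel":[118,245,0],"turn":[0,0,39]},
  {"grip":0,"travel":[134,279,0],"turn":[0,0,45.5]},
  {"grip":0,"travel":[151,314,0],"turn":[0,0,52]},
  {"grip":0,"travel":[168,349,0],"turn":[0,0,58.5]},
  {"grip":0,"travel":[185,384,0],"turn":[0,0,65]},
])

```text
time: 0.93
tcp_pos: [0.4657, -0.2066, 0.23]
tcp_rot: [-179.9, -0.0, 91.3]
wrist_force: [0.2, -0.4, -0.3]
grip_width: 0.999
```

>>> jog_arm([
  {"grip":0,"travel":[16,34,0],"turn":[0,0,0]},
  {"grip":0,"travel":[33,69,0],"turn":[0,0,0]},
  {"grip":0,"travel":[50,104,0],"turn":[0,0,0]},
  {"grip":0,"travel":[67,139,0],"turn":[0,0,0]},
  {"grip":0,"travel":[84,174,0],"turn":[0,0,0]},
  {"grip":0,"travel":[101,209,0],"turn":[0,0,0]},
  {"grip":0,"travel":[118,244,-10],"turn":[0,0,0]},
  {"grip":0,"travel":[135,279,-30],"turn":[0,0,0]},
  {"grip":0,"travel":[154,320,-60],"turn":[0,0,0]},
  {"grip":0,"travel":[154,320,-80],"turn":[0,0,0]},
])

```text
time: 1.77
tcp_pos: [0.6216, 0.1174, 0.1503]
tcp_rot: [179.9, -0.1, 91.5]
wrist_force: [-0.2, 0.1, 0.4]
grip_width: 1.001
```

```bash
python3 - <<'E'
from h import *
for n in ("scene","top"):
    im=vision.grab_frame(n); cv2.imwrite(f"pics/{n}1.png",im[:,:,::-1])
s=robot.state(); p=s['tcp_pos']; print(p,s['tcp_rot'],proj('scene',p),proj('top',p))
a=cv2.imread("pics/scene1.png")[110:260,140:340]; cv2.imwrite("pics/s1c.png",cv2.resize(a,(800,600),interpolation=cv2.INTER_CUBIC))
E
```

```text
[0.61625087 0.11559066 0.14380933] [-1.79266972e+02 -5.05608733e-02  9.14966684e+01] [208.40191077 175.24177545] [220.18217105 170.6521952 ]
```

View pics/s1c.png

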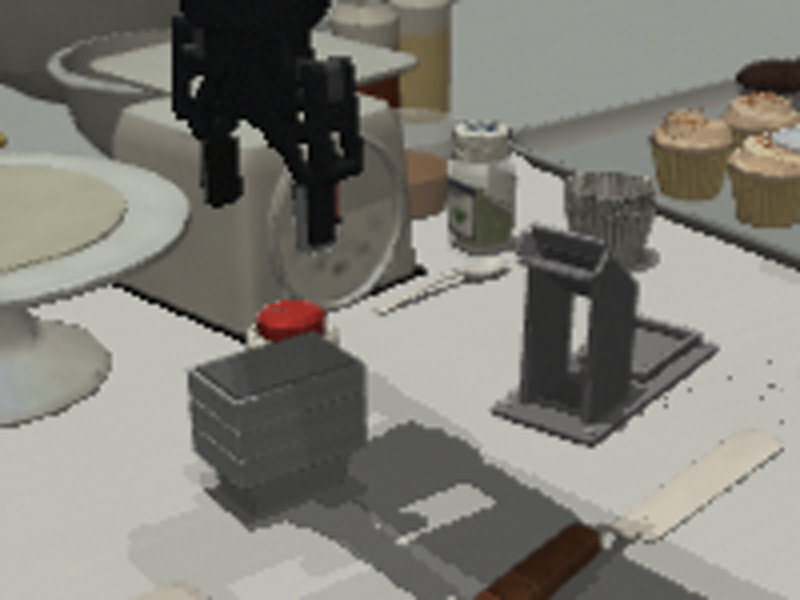

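View pics/top1.png

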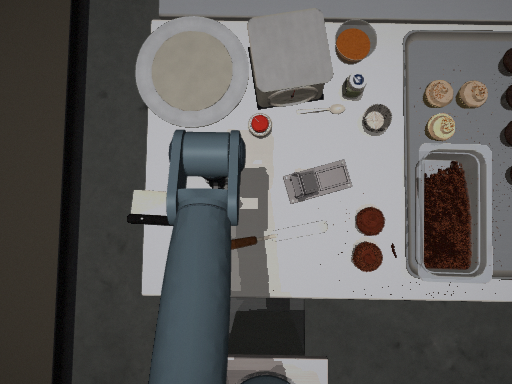

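>>> jog_arm([
  {"grip":0,"travel":[3,-2,-10],"turn":[0,0,0]},
  {"grip":0,"travel":[3,-2,-20],"turn":[0,0,0]},
  {"grip":0,"travel":[3,-2,-25],"turn":[0,0,0]},
  {"grip":0,"travel":[3,-2,-30],"turn":[0,0,0]},
  {"grip":0,"travel":[3,-2,-30],"turn":[0,0,0]},
  {"grip":0,"travel":[3,-2,-30],"turn":[0,0,0]},
  {"grip":0,"travel":[3,-2,-30],"turn":[0,0,0]},
  {"grip":0,"travel":[3,-2,-30],"turn":[0,0,0]},
  {"grip":0,"travel":[3,-2,-30],"turn":[0,0,0]},
  {"grip":0,"travel":[3,-2,-30],"turn":[0,0,0]},
])

```text
time: 2.7
tcp_pos: [0.6195, 0.1136, 0.1143]
tcp_rot: [-179.3, -0.0, 91.5]
wrist_force: [0.6, -0.1, -0.3]
grip_width: 1.001
```

```bash
python3 - <<'E'
from h import *
s=robot.state(); print(s['tcp_pos'],s['tcp_rot'],s['wrist_force'],s['joint_vel'])
im=vision.grab_frame('scene')[:,:,::-1]
s=robot.state(); print(s['tcp_pos'],s['tcp_rot'],s['wrist_force'],s['joint_vel'])
cv2.imwrite("pics/s2c.png",cv2.resize(im[150:250,140:280],(800,571),interpolation=cv2.INTER_CUBIC))
E
```

```text
[0.61949505 0.11359395 0.1142596 ] [-1.79310510e+02 -4.84024990e-02  9.14980115e+01] [ 0.62468976 -0.14524885 -0.25052129] [ 0.04745921  0.1357093   0.19805713 -0.11346783  0.10300684 -0.05360719]
[0.61940486 0.11360296 0.1141179 ] [-1.79295991e+02 -4.97120144e-02  9.14976854e+01] [ 1.21910643 -0.90142359 -0.31467098] [ 0.01482532  0.16173977 -0.01855237 -0.05218529 -0.11058011  0.00658808]
```

View pics/s2c.png

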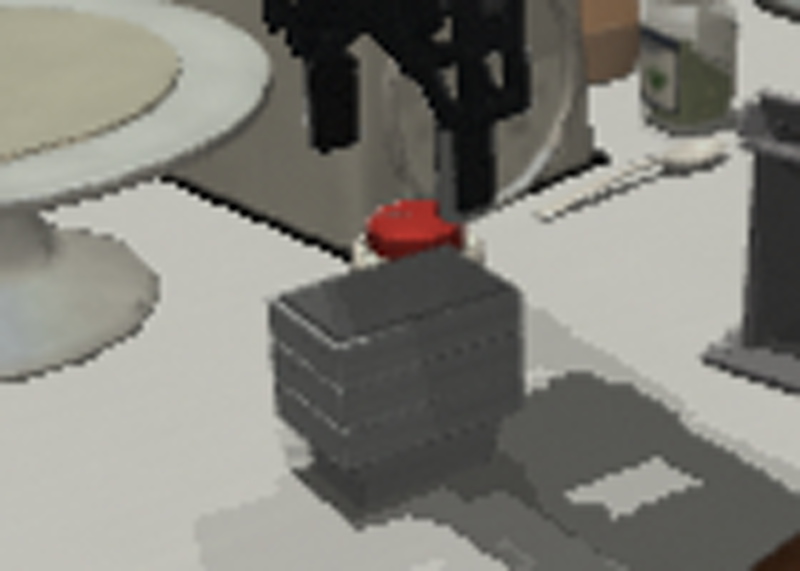

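>>> jog_arm([
  {"grip":0,"travel":[0.5,0,-10],"turn":[-0.7,0,-0.5]},
  {"grip":0,"travel":[0.5,0,-20],"turn":[-0.7,0,-0.5]},
  {"grip":0,"travel":[0.5,0,-28],"turn":[-0.7,0,-0.5]},
  {"grip":0,"travel":[0.5,0,-35],"turn":[-0.7,0,-0.5]},
  {"grip":0,"travel":[0.5,0,-41],"turn":[-0.7,0,-0.5]},
  {"grip":0,"travel":[0.5,0,-46],"turn":[-0.7,0,-0.5]},
  {"grip":0,"travel":[0.5,0,-50],"turn":[-0.7,0,-0.5]},
  {"grip":0,"travel":[0.5,0,-51],"turn":[-0.7,0,-0.5]},
  {"grip":0,"travel":[0.5,0,-51],"turn":[-0.7,0,-0.5]},
  {"grip":0,"travel":[0.5,0,-51],"turn":[-0.7,0,-0.5]},
])

```text
time: 3.58
tcp_pos: [0.6202, 0.1136, 0.0635]
tcp_rot: [-179.3, 0.7, 91.0]
wrist_force: [-0.0, -0.1, 0.3]
grip_width: 0.999
```

```bash
python3 - <<'E'
from h import *
im=vision.grab_frame('scene')[:,:,::-1]
s=robot.state(); print(s['tcp_pos'],s['tcp_rot'],s['wrist_force'])
cv2.imwrite("pics/s3c.png",cv2.resize(im[150:250,140:280],(800,571),interpolation=cv2.INTER_CUBIC))
E
```

```text
[0.6203048  0.11362611 0.06362244] [-179.3362065     0.65024796   91.0001663 ] [-0.58633761  0.37612116 -1.05709506]
```

View pics/s3c.png

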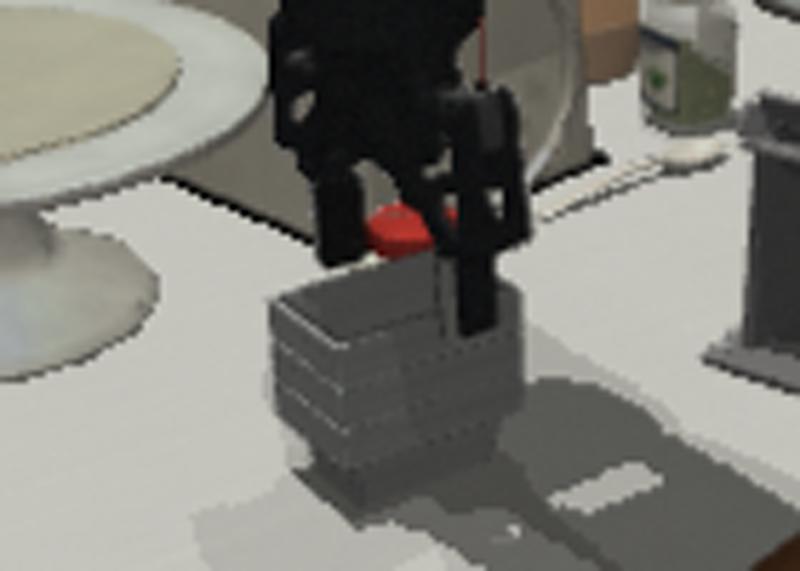

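>>> jog_arm([
  {"grip":0,"travel":[0,0,-1.5],"turn":[0.6,-0.6,0]},
  {"grip":0,"travel":[0,0,-1.5],"turn":[0.6,-0.6,0]},
  {"grip":255,"travel":[0,0,-1.5],"turn":[0.6,-0.6,0]},
  {"grip":255,"travel":[0,0,-1.5],"turn":[0.6,-0.6,0]},
  {"grip":255,"travel":[0,0,-1.5],"turn":[0.6,-0.6,0]},
  {"grip":255,"travel":[0,0,-1.5],"turn":[0.6,-0.6,0]},
  {"grip":255,"travel":[0,0,-1.5],"turn":[0.6,-0.6,0]},
  {"grip":255,"travel":[0,0,-1.5],"turn":[0.6,-0.6,0]},
  {"grip":255,"travel":[0,0,-1.5],"turn":[0.6,-0.6,0]},
  {"grip":255,"travel":[0,0,-1.5],"turn":[0.6,-0.6,0]},
])

```text
time: 4.47
tcp_pos: [0.6207, 0.1136, 0.063]
tcp_rot: [-180.0, 0.1, 91.0]
wrist_force: [-0.8, -0.0, 6.2]
grip_width: 0.636
```

```bash
python3 - <<'E'
from h import *
im=vision.grab_frame('scene')[:,:,::-1]
s=robot.state(); print(s['tcp_pos'],s['tcp_rot'],s['wrist_force'],s['grip_width'])
cv2.imwrite("pics/s4c.png",cv2.resize(im[150:250,140:280],(800,571),interpolation=cv2.INTER_CUBIC))
E
```

```text
[0.62075901 0.11359663 0.0630017 ] [-1.79991084e+02  7.06203523e-02  9.10000464e+01] [-0.08293596 -1.05527334  6.02073578] 0.6339079643446717
```

View pics/s4c.png

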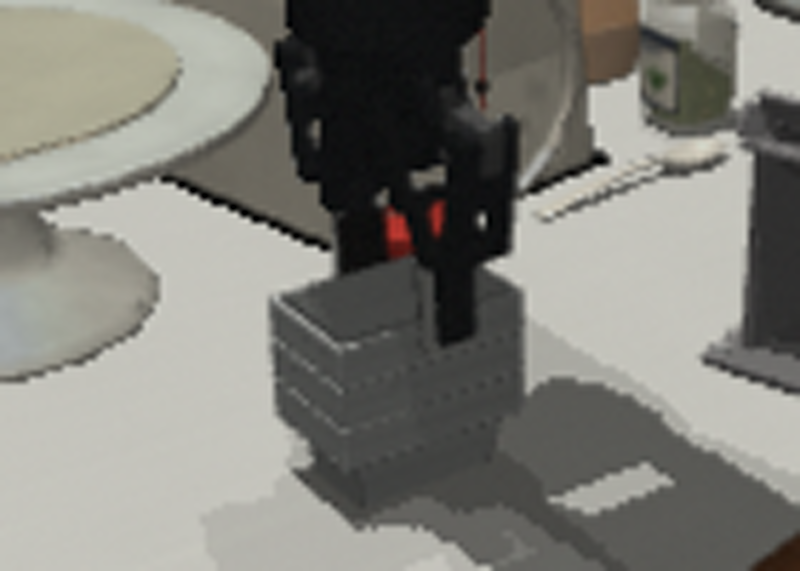

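>>> jog_arm([
  {"grip":255,"travel":[0,0,1],"turn":[0,0,0]},
  {"grip":255,"travel":[0,0,2],"turn":[0,0,0]},
  {"grip":255,"travel":[0,0,3],"turn":[0,0,0]},
  {"grip":255,"travel":[0,0,4],"turn":[0,0,0]},
  {"grip":255,"travel":[0,0,5],"turn":[0,0,0]},
  {"grip":255,"travel":[0,0,6],"turn":[0,0,0]},
  {"grip":255,"travel":[0,0,7],"turn":[0,0,0]},
  {"grip":255,"travel":[0,0,8],"turn":[0,0,0]},
  {"grip":255,"travel":[0,0,9],"turn":[0,0,0]},
  {"grip":255,"travel":[0,0,10],"turn":[0,0,0]},
])

```text
time: 5.35
tcp_pos: [0.6208, 0.1136, 0.0731]
tcp_rot: [-180.0, 0.1, 91.0]
wrist_force: [-0.9, 0.7, -0.8]
grip_width: 0.64
```

```bash
python3 - <<'E'
from h import *
im=vision.grab_frame('scene')[:,:,::-1]
s=robot.state(); print(s['tcp_pos'],s['tcp_rot'],s['wrist_force'],s['grip_width'])
cv2.imwrite("pics/s5c.png",cv2.resize(im[150:250,140:280],(800,571),interpolation=cv2.INTER_CUBIC))
E
```

```text
[0.6208622  0.11357443 0.07330877] [1.79993186e+02 7.08330389e-02 9.10012045e+01] [ 0.48224543 -0.7059628  -0.87634845] 0.6351071655566504
```

View pics/s5c.png

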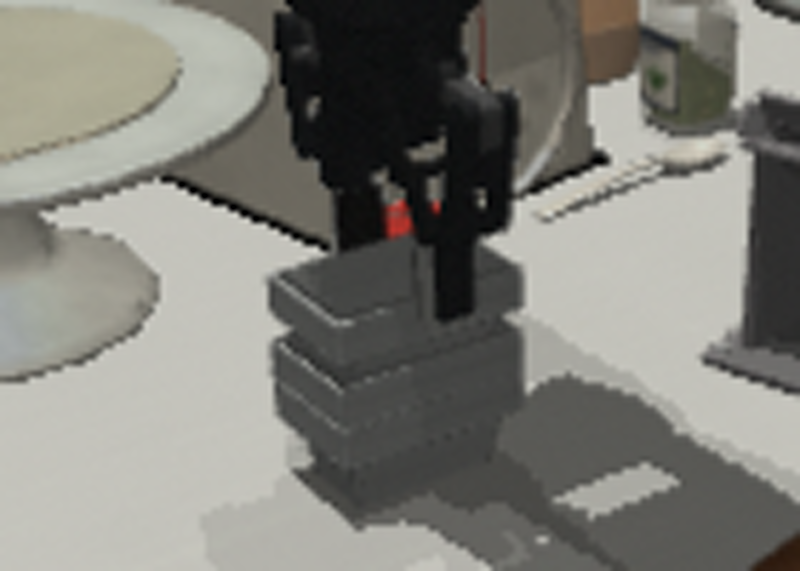

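>>> jog_arm([
  {"grip":255,"travel":[0,0,4],"turn":[0,0,0]},
  {"grip":255,"travel":[0,0,10],"turn":[0,0,0]},
  {"grip":255,"travel":[0,0,20],"turn":[0,0,0]},
  {"grip":255,"travel":[0,0,35],"turn":[0,0,0]},
  {"grip":255,"travel":[0,0,50],"turn":[0,0,0]},
  {"grip":255,"travel":[0,0,65],"turn":[0,0,0]},
  {"grip":255,"travel":[0,0,80],"turn":[0,0,0]},
  {"grip":255,"travel":[0,0,95],"turn":[0,0,0]},
  {"grip":255,"travel":[0,0,105],"turn":[0,0,0]},
  {"grip":255,"travel":[0,0,110],"turn":[0,0,0]},
])

```text
time: 6.23
tcp_pos: [0.622, 0.1136, 0.1862]
tcp_rot: [179.8, 0.1, 91.0]
wrist_force: [0.5, 0.6, -0.9]
grip_width: 0.64
```

```bash
python3 - <<'E'
from h import *
im=vision.grab_frame('scene')[:,:,::-1]
s=robot.state(); print(s['tcp_pos'],s['tcp_rot'],s['wrist_force'],s['grip_width'])
cv2.imwrite("pics/s6.png",im)
cv2.imwrite("pics/s6c.png",cv2.resize(im[100:250,140:340],(800,600),interpolation=cv2.INTER_CUBIC))
E
```

```text
[0.62206897 0.11360902 0.1862156 ] [1.79756627e+02 7.49023959e-02 9.10025190e+01] [ 0.09069758  0.58938096 -0.17952847] 0.6379212004192119
```

View pics/s6c.png

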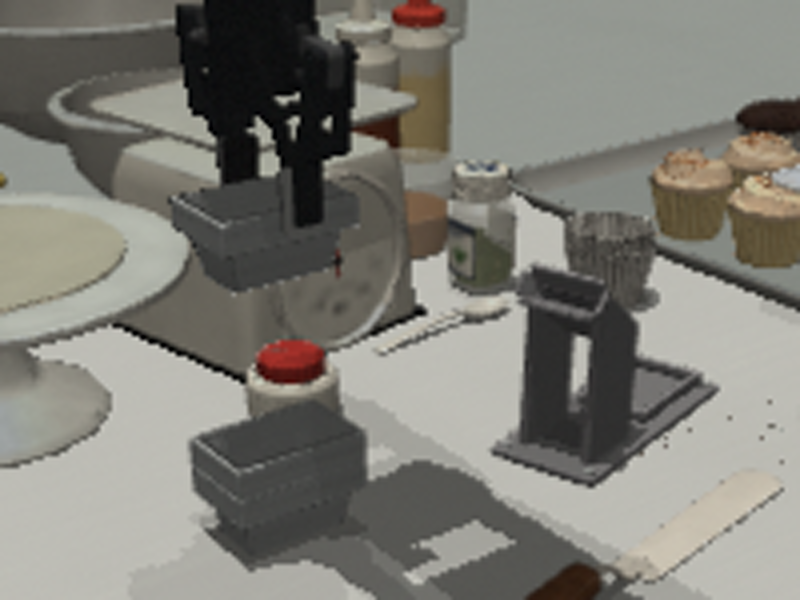

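```bash
python3 - <<'E'
import cv2
a=cv2.imread("pics/top0.png")
cv2.imwrite("pics/t_h.png",cv2.resize(a[155:207,280:357],(770,520),interpolation=cv2.INTER_NEAREST))
E
```

```text
(no output)
```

View pics/t_h.png

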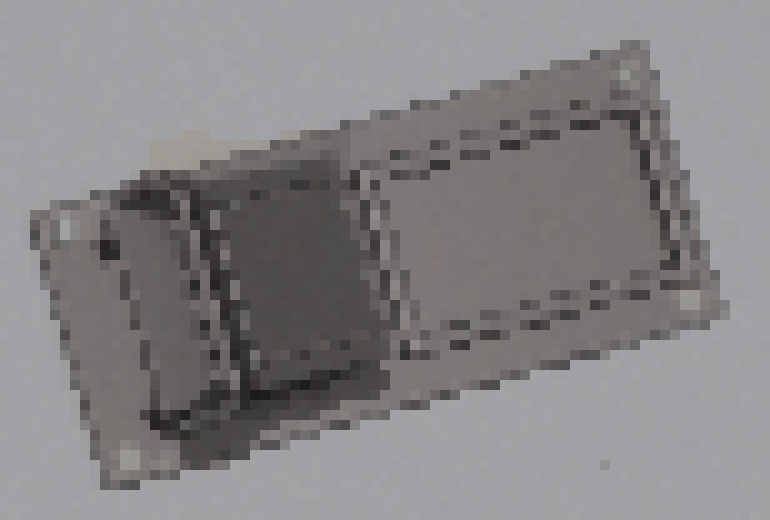

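```bash
python3 - <<'E'
from h import *
np.set_printoptions(precision=4,suppress=True)
for off in (0,.5):
  T=lambda u,v:(280+u/10-off,155+v/10-off)
  B=[onz('top',*T(*c),.006) for c in [(32,212),(642,42),(725,310),(108,488)]]
  yd=B[0]+B[3]-B[1]-B[2]; yd/=np.linalg.norm(yd)
  print([np.linalg.norm(B[i]-B[(i+1)%4]) for i in range(4)],np.mean(B,0)-.04*yd,np.degrees(np.arctan2(yd[1],yd[0])))
  W=[onz('top',*T(*c),.014) for c in [(355,165),(645,105),(690,280),(400,355)]]
  print([np.linalg.norm(W[i]-W[(i+1)%4]) for i in range(4)],np.mean(W,0))
E
```

```text
[np.float64(0.16797804076441855), np.float64(0.07417081802470923), np.float64(0.16958219242674152), np.float64(0.0754886213590597)] [ 0.6185 -0.1685  0.006 ] 106.82120319487619
[np.float64(0.07799038918817751), np.float64(0.047455635283350575), np.float64(0.07869342616904604), np.float64(0.05123662262975406)] [ 0.6165 -0.1672  0.014 ]
[np.float64(0.1679897198376547), np.float64(0.07418448118214165), np.float64(0.16959388184584703), np.float64(0.07550246448440205)] [ 0.6198 -0.1672  0.006 ] 106.82278189480387
[np.float64(0.0779960029013381), np.float64(0.04746430579667206), np.float64(0.0786989269904783), np.float64(0.05124595172288754)] [ 0.6178 -0.1659  0.014 ]
```

>>> jog_arm([
  {"grip":255,"travel":[0,-15,0],"turn":[0,0,1]},
  {"grip":255,"travel":[0,-45,0],"turn":[0,0,3]},
  {"grip":255,"travel":[-1,-80,0],"turn":[0,0,5]},
  {"grip":255,"travel":[-1,-115,0],"turn":[0,0,7]},
  {"grip":255,"travel":[-2,-150,0],"turn":[0,0,9]},
  {"grip":255,"travel":[-2,-185,0],"turn":[0,0,11]},
  {"grip":255,"travel":[-3,-220,0],"turn":[0,0,13]},
  {"grip":255,"travel":[-4,-250,0],"turn":[0,0,15]},
  {"grip":255,"travel":[-4,-270,0],"turn":[0,0,16]},
  {"grip":255,"travel":[-4,-281,0],"turn":[0,0,16]},
])

```text
time: 7.12
tcp_pos: [0.6174, -0.1699, 0.1854]
tcp_rot: [179.8, 0.0, 106.9]
wrist_force: [-0.2, 0.6, -1.4]
grip_width: 0.64
```

```bash
python3 - <<'E'
from h import *
s=robot.state(); print(s['tcp_pos'],s['tcp_rot'],s['wrist_force'],s['grip_width'])
E
```

```text
[ 0.61739463 -0.16989508  0.18539421] [1.79817094e+02 4.87489433e-02 1.06867904e+02] [-0.17172703  0.55346019 -1.42638724] 0.6404456247061618
```

>>> jog_arm([
  {"grip":255,"travel":[0.5,2,-10],"turn":[0,0,0]},
  {"grip":255,"travel":[0.5,2,-25],"turn":[0,0,0]},
  {"grip":255,"travel":[0.5,2,-40],"turn":[0,0,0]},
  {"grip":255,"travel":[0.5,2,-55],"turn":[0,0,0]},
  {"grip":255,"travel":[0.5,2,-70],"turn":[0,0,0]},
  {"grip":255,"travel":[0.5,2,-85],"turn":[0,0,0]},
  {"grip":255,"travel":[0.5,2,-98],"turn":[0,0,0]},
  {"grip":255,"travel":[0.5,2,-108],"turn":[0,0,0]},
  {"grip":255,"travel":[0.5,2,-115],"turn":[0,0,0]},
  {"grip":255,"travel":[0.5,2,-115],"turn":[0,0,0]},
])

```text
time: 7.95
tcp_pos: [0.6168, -0.1668, 0.0682]
tcp_rot: [180.0, -0.1, 106.9]
wrist_force: [0.3, -0.3, -1.2]
grip_width: 0.641
```

```bash
python3 - <<'E'
from h import *
im=vision.grab_frame('scene')[:,:,::-1]; t=vision.grab_frame('top')[:,:,::-1]
s=robot.state(); print(s['tcp_pos'],s['tcp_rot'],s['wrist_force'],s['grip_width'])
cv2.imwrite("pics/s7.png",im);cv2.imwrite("pics/t7.png",t)
cv2.imwrite("pics/s7c.png",cv2.resize(im[150:230,250:350],(750,600),interpolation=cv2.INTER_CUBIC))
E
```

```text
[ 0.6181218  -0.16775344  0.07054361] [1.79803408e+02 5.46283017e-02 1.06872031e+02] [ 0.25779557  0.07908929 -0.13682433] 0.6368335798893995
```

View pics/s7c.png

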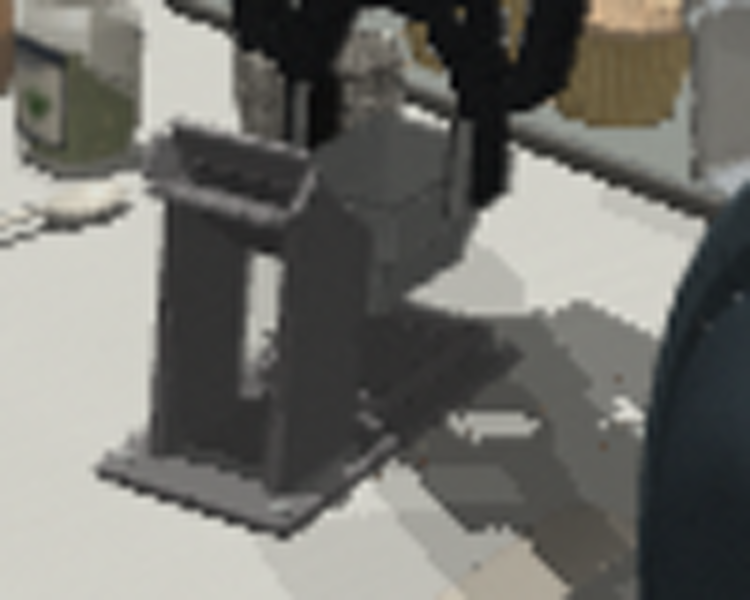

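View pics/t7.png

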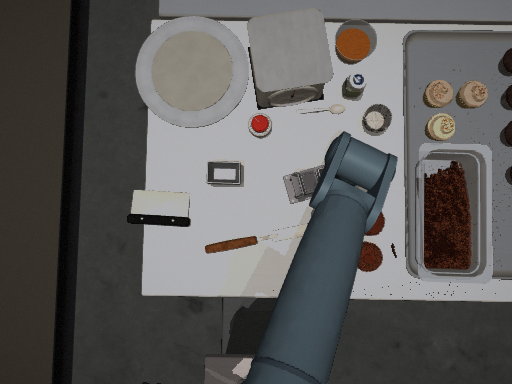

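>>> jog_arm([
  {"grip":255,"travel":[0,0,-4],"turn":[0,0,0]},
  {"grip":255,"travel":[0,0,-8],"turn":[0,0,0]},
  {"grip":255,"travel":[0,0,-12],"turn":[0,0,0]},
  {"grip":255,"travel":[0,0,-16],"turn":[0,0,0]},
  {"grip":255,"travel":[0,0,-20],"turn":[0,0,0]},
  {"grip":255,"travel":[0,0,-23],"turn":[0,0,0]},
  {"grip":255,"travel":[0,0,-26],"turn":[0,0,0]},
  {"grip":255,"travel":[0,0,-29],"turn":[0,0,0]},
  {"grip":255,"travel":[0,0,-31],"turn":[0,0,0]},
  {"grip":255,"travel":[0,0,-32],"turn":[0,0,0]},
])

```text
time: 8.88
tcp_pos: [0.618, -0.1677, 0.0381]
tcp_rot: [179.8, 0.0, 106.9]
wrist_force: [0.3, -0.3, -1.1]
grip_width: 0.638
```

```bash
python3 - <<'E'
from h import *
im=vision.grab_frame('scene')[:,:,::-1]
s=robot.state(); print(s['tcp_pos'],s['tcp_rot'],s['wrist_force'],s['wrist_torque'],s['grip_width'])
cv2.imwrite("pics/s8.png",im)
cv2.imwrite("pics/s8c.png",cv2.resize(im[150:230,250:350],(750,600),interpolation=cv2.INTER_CUBIC))
E
```

```text
[ 0.61792822 -0.16766063  0.03810153] [1.79829835e+02 3.57487642e-02 1.06876355e+02] [-0.15797985  0.51194765 -1.44038455] [-0.0158367  -0.01747082  0.0129953 ] 0.6349009942640848
```

View pics/s8c.png

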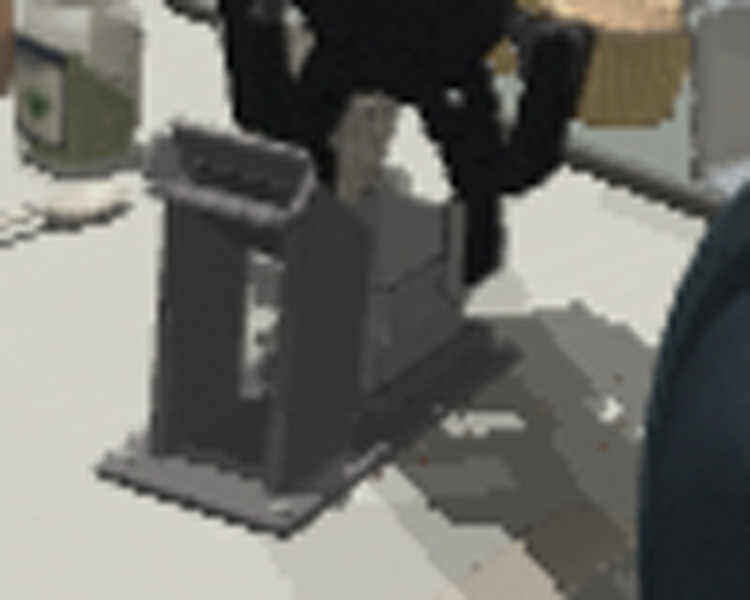

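>>> jog_arm([
  {"grip":255,"travel":[0,0,-1],"turn":[0,0,0]},
  {"grip":255,"travel":[0,0,-2],"turn":[0,0,0]},
  {"grip":255,"travel":[0,0,-3],"turn":[0,0,0]},
  {"grip":255,"travel":[0,0,-4],"turn":[0,0,0]},
  {"grip":255,"travel":[0,0,-4.5],"turn":[0,0,0]},
  {"grip":255,"travel":[0,0,-5],"turn":[0,0,0]},
  {"grip":255,"travel":[0,0,-5],"turn":[0,0,0]},
  {"grip":255,"travel":[0,0,-5],"turn":[0,0,0]},
  {"grip":255,"travel":[0,0,-5],"turn":[0,0,0]},
  {"grip":255,"travel":[0,0,-5],"turn":[0,0,0]},
])

```text
time: 9.77
tcp_pos: [0.6179, -0.1677, 0.0331]
tcp_rot: [179.8, 0.0, 106.9]
wrist_force: [-1.3, -0.5, -1.9]
grip_width: 0.637
```

>>> jog_arm([
  {"grip":255,"travel":[0,0,-1],"turn":[0,0,0]},
  {"grip":255,"travel":[0,0,-1],"turn":[0,0,0]},
  {"grip":130,"travel":[0,0,-1],"turn":[0,0,0]},
  {"grip":40,"travel":[0,0,-1],"turn":[0,0,0]},
  {"grip":0,"travel":[0,0,-1],"turn":[0,0,0]},
  {"grip":0,"travel":[0,0,-1],"turn":[0,0,0]},
  {"grip":0,"travel":[0,0,-1],"turn":[0,0,0]},
  {"grip":0,"travel":[0,0,0],"turn":[0,0,0]},
  {"grip":0,"travel":[0,0,5],"turn":[0,0,0]},
  {"grip":0,"travel":[0,0,15],"turn":[0,0,0]},
])

```text
time: 10.6
tcp_pos: [0.617, -0.1673, 0.0473]
tcp_rot: [179.9, -0.1, 106.9]
wrist_force: [0.3, 0.3, -0.8]
grip_width: 1.002
```

>>> jog_arm([
  {"grip":0,"travel":[0,0,15],"turn":[0,0,0]},
  {"grip":0,"travel":[0,0,30],"turn":[0,0,0]},
  {"grip":0,"travel":[0,0,50],"turn":[0,0,0]},
  {"grip":0,"travel":[0,0,75],"turn":[0,0,0]},
  {"grip":0,"travel":[0,0,100],"turn":[0,0,0]},
  {"grip":0,"travel":[0,0,125],"turn":[0,0,0]},
  {"grip":0,"travel":[-15,30,130],"turn":[0,0,0]},
  {"grip":0,"travel":[-35,60,130],"turn":[0,0,-1]},
  {"grip":0,"travel":[-55,90,130],"turn":[0,0,-3]},
  {"grip":0,"travel":[-80,120,130],"turn":[0,0,-5]},
])

```text
time: 11.43
tcp_pos: [0.5369, -0.0464, 0.179]
tcp_rot: [179.8, 0.0, 101.7]
wrist_force: [-0.0, 0.9, 0.5]
grip_width: 0.998
```

```bash
python3 - <<'E'
from h import *
im=vision.grab_frame('scene')[:,:,::-1]; t=vision.grab_frame('top')[:,:,::-1]
s=robot.state(); print(s['time'],s['tcp_pos'],s['tcp_rot'],s['wrist_force'],s['grip_width'])
cv2.imwrite("pics/s9.png",im);cv2.imwrite("pics/t9.png",t)
cv2.imwrite("pics/s9c.png",cv2.resize(im[150:230,250:350],(750,600),interpolation=cv2.INTER_CUBIC))
E
```

```text
11.5333 [ 0.53365379 -0.04346004  0.17725156] [-1.79957554e+02 -1.70963594e-01  1.02052616e+02] [ 0.22780487 -0.08304471 -0.4970069 ] 1.001463083606608
```

View pics/s9c.png

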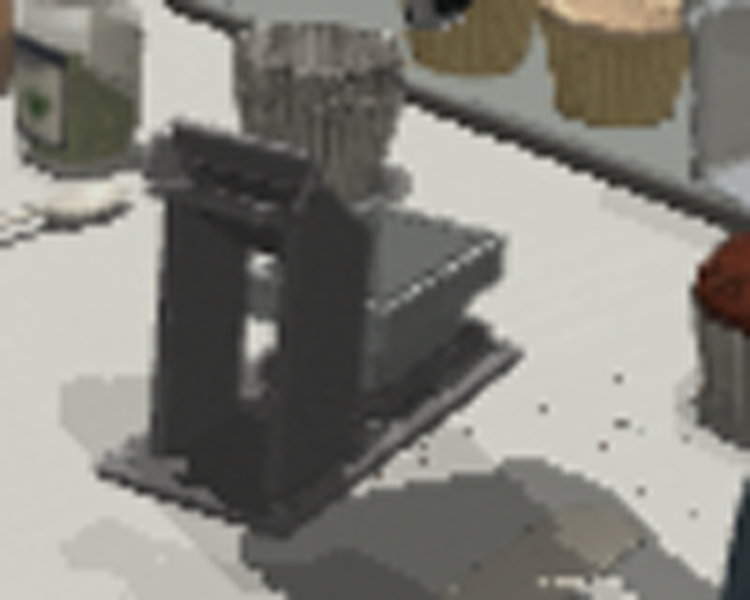

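View pics/t9.png

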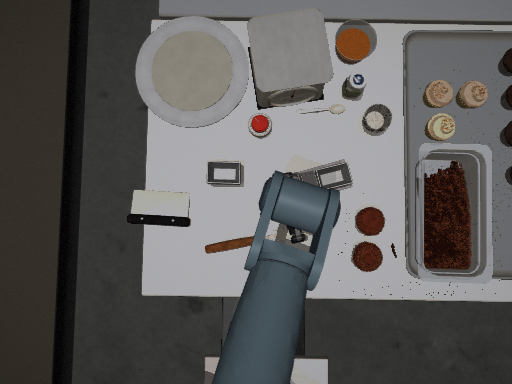

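>>> jog_arm([
  {"grip":0,"travel":[-10,12,0],"turn":[0,0,0]},
  {"grip":0,"travel":[-25,30,-10],"turn":[0,0,0]},
  {"grip":0,"travel":[-40,48,-25],"turn":[0,0,0]},
  {"grip":0,"travel":[-55,66,-45],"turn":[0,0,0]},
  {"grip":0,"travel":[-70,84,-65],"turn":[0,0,0]},
  {"grip":0,"travel":[-80,96,-80],"turn":[0,0,-0.5]},
  {"grip":0,"travel":[-85,102,-92],"turn":[0,0,-0.5]},
  {"grip":0,"travel":[-88,105,-100],"turn":[0,0,-0.5]},
  {"grip":0,"travel":[-88,105,-100],"turn":[0,0,-0.5]},
  {"grip":0,"travel":[-88,105,-100],"turn":[0,0,-0.5]},
])

```text
time: 12.37
tcp_pos: [0.4466, 0.0612, 0.0781]
tcp_rot: [180.0, -0.1, 101.5]
wrist_force: [1.0, 0.5, -0.1]
grip_width: 1.0
```

```bash
python3 - <<'E'
from h import *
np.set_printoptions(precision=4,suppress=True)
im=vision.grab_frame('scene')[:,:,::-1]; t=vision.grab_frame('top')[:,:,::-1]
s=robot.state(); print(s['time'],s['tcp_pos'],s['tcp_rot'],s['wrist_force'],s['grip_width'])
cv2.imwrite("pics/s10.png",im);cv2.imwrite("pics/t10.png",t)
cv2.imwrite("pics/s10c.png",cv2.resize(im[180:300,210:370],(800,600),interpolation=cv2.INTER_CUBIC))
cv2.imwrite("pics/t10c.png",cv2.resize(t[155:207,280:357],(770,520),interpolation=cv2.INTER_NEAREST))
E
```

```text
12.4667 [0.4473 0.0609 0.0786] [179.8922  -0.1168 101.5191] [-0.0241 -0.6782  0.2854] 0.9972577984705209
```

View pics/s10c.png

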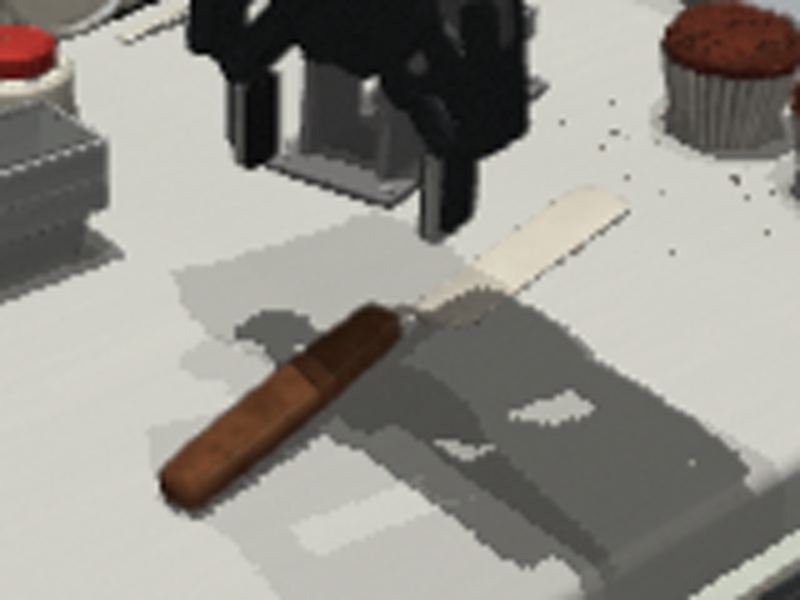

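View pics/t10c.png

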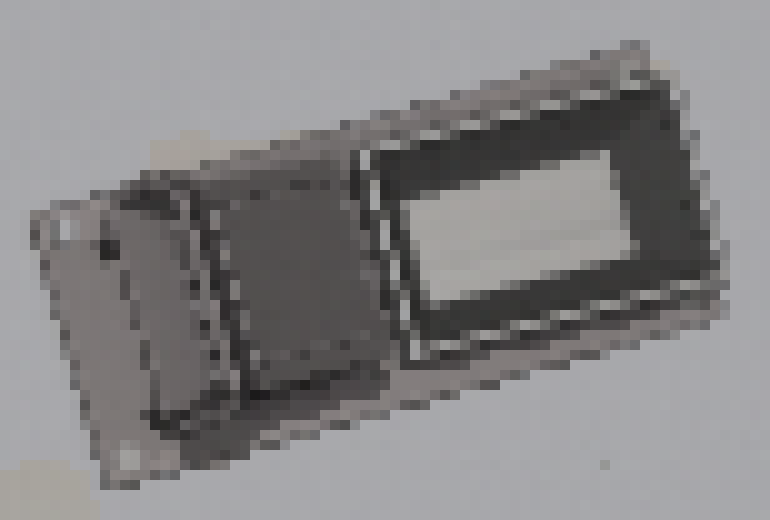

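>>> jog_arm([
  {"grip":0,"travel":[-2,1,-10],"turn":[0,0,0]},
  {"grip":0,"travel":[-2,1,-25],"turn":[0,0,0]},
  {"grip":0,"travel":[-2,1,-40],"turn":[0,0,0]},
  {"grip":0,"travel":[-2,1,-52],"turn":[0,0,0]},
  {"grip":0,"travel":[-2,1,-62],"turn":[0,0,0]},
  {"grip":0,"travel":[-2,1,-68],"turn":[0,0,0]},
  {"grip":0,"travel":[-2,1,-72],"turn":[0,0,0]},
  {"grip":0,"travel":[-2,1,-73],"turn":[0,0,0]},
  {"grip":0,"travel":[-2,1,-73],"turn":[0,0,0]},
  {"grip":0,"travel":[-2,1,-73],"turn":[0,0,0]},
])

```text
time: 13.3
tcp_pos: [0.4459, 0.0618, 0.0062]
tcp_rot: [179.8, -0.1, 101.5]
wrist_force: [0.7, 0.5, 0.5]
grip_width: 0.997
```

```bash
python3 - <<'E'
from h import *
np.set_printoptions(precision=4,suppress=True)
im=vision.grab_frame('scene')[:,:,::-1]
s=robot.state(); print(s['time'],s['tcp_pos'],s['tcp_rot'],s['wrist_force'],s['grip_width'])
cv2.imwrite("pics/s11c.png",cv2.resize(im[180:300,210:370],(800,600),interpolation=cv2.INTER_CUBIC))
T=lambda u,v:(280+u/10,155+v/10)
P=[onz('top',*T(*c),.050) for c in [(355,155),(660,85),(720,285),(410,360)]]
print(np.mean(P,0),[np.linalg.norm(P[i]-P[(i+1)%4]) for i in range(4)])
E
```

```text
13.35 [0.4459 0.0619 0.0063] [179.8158  -0.0904 101.5246] [-0.9388 -0.4783  0.4862] 0.9994026092103881
[ 0.6145 -0.1648  0.05  ] [np.float64(0.07990292319367798), np.float64(0.05311481079123821), np.float64(0.0811763076665545), np.float64(0.05395621075581192)]
```

View pics/s11c.png

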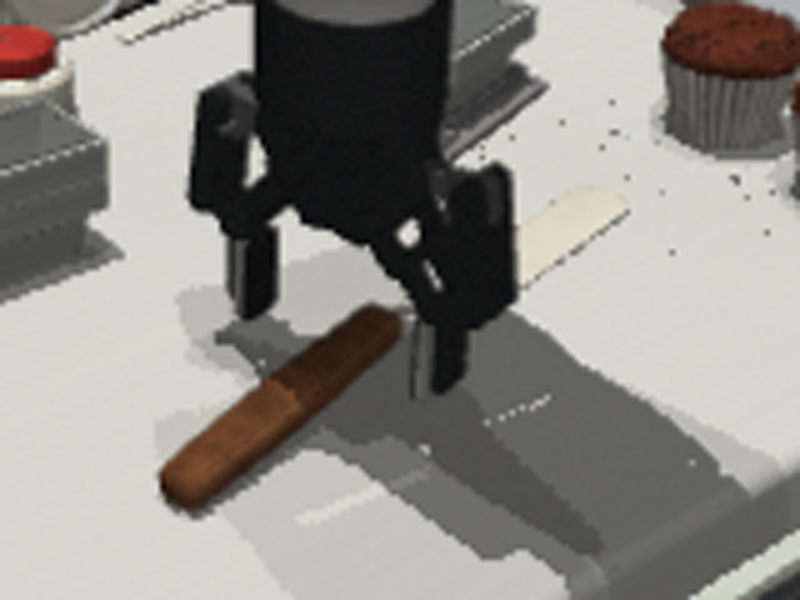

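>>> jog_arm([
  {"grip":100,"travel":[0,0,0],"turn":[0,0,0]},
  {"grip":200,"travel":[0,0,0],"turn":[0,0,0]},
  {"grip":255,"travel":[0,0,0],"turn":[0,0,0]},
  {"grip":255,"travel":[0,0,0],"turn":[0,0,0]},
  {"grip":255,"travel":[0,0,0],"turn":[0,0,0]},
  {"grip":255,"travel":[0,0,0],"turn":[0,0,0]},
  {"grip":255,"travel":[0,0,0],"turn":[0,0,0]},
  {"grip":255,"travel":[0,0,0],"turn":[0,0,0]},
  {"grip":255,"travel":[0,0,0],"turn":[0,0,0]},
  {"grip":255,"travel":[0,0,0],"turn":[0,0,0]},
])

```text
time: 14.18
tcp_pos: [0.4463, 0.0618, 0.0065]
tcp_rot: [179.8, -0.1, 101.5]
wrist_force: [-0.2, 0.4, 4.3]
grip_width: 0.249
```

>>> jog_arm([
  {"grip":255,"travel":[0,0,2],"turn":[0,0,0]},
  {"grip":255,"travel":[0,0,5],"turn":[0,0,0]},
  {"grip":255,"travel":[0,0,10],"turn":[0,0,0]},
  {"grip":255,"travel":[0,0,20],"turn":[0,0,0]},
  {"grip":255,"travel":[0,0,35],"turn":[0,0,0]},
  {"grip":255,"travel":[0,0,55],"turn":[0,0,0]},
  {"grip":255,"travel":[0,0,75],"turn":[0,0,0]},
  {"grip":255,"travel":[0,0,95],"turn":[0,0,0]},
  {"grip":255,"travel":[0,0,110],"turn":[0,0,0]},
  {"grip":255,"travel":[0,0,115],"turn":[0,0,0]},
])

```text
time: 15.02
tcp_pos: [0.4479, 0.0617, 0.1248]
tcp_rot: [179.5, 0.0, 101.5]
wrist_force: [0.8, -0.5, -0.8]
grip_width: 0.241
```

```bash
python3 - <<'E'
from h import *
np.set_printoptions(precision=4,suppress=True)
im=vision.grab_frame('scene')[:,:,::-1]; t=vision.grab_frame('top')[:,:,::-1]
s=robot.state(); print(s['time'],s['tcp_pos'],s['tcp_rot'],s['wrist_force'],s['grip_width'])
cv2.imwrite("pics/s12.png",im);cv2.imwrite("pics/t12.png",t)
cv2.imwrite("pics/s12c.png",cv2.resize(im[150:300,200:400],(800,600),interpolation=cv2.INTER_CUBIC))
E
```

```text
15.1167 [0.447  0.0618 0.1229] [179.6233  -0.0315 101.5175] [-0.1311  0.322  -1.2689] 0.2445666338796562
```

View pics/s12c.png

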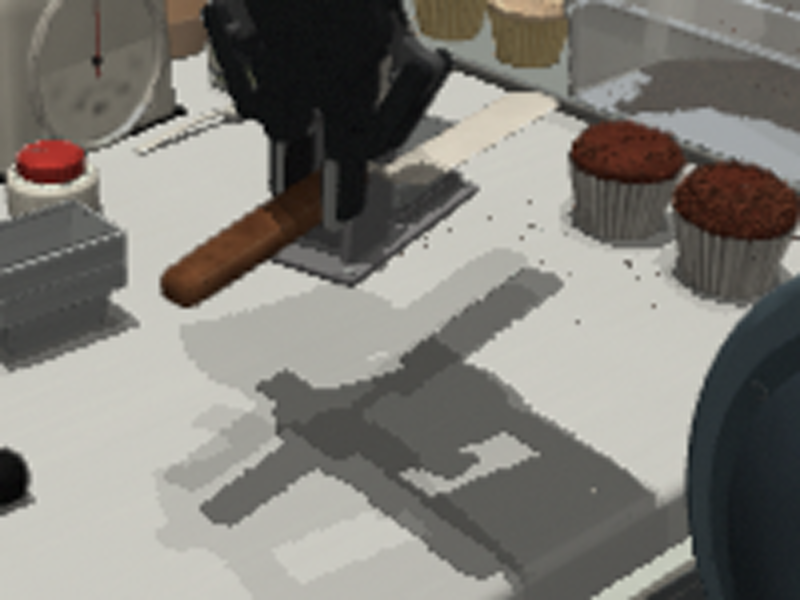

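View pics/t12.png

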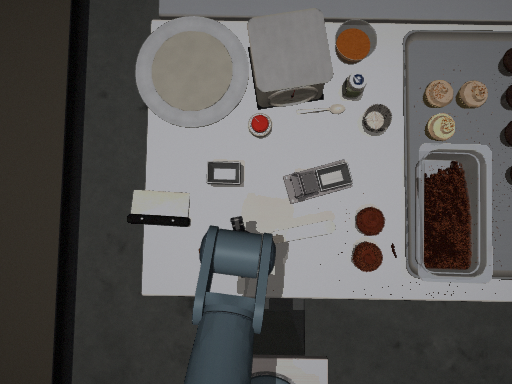

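```bash
python3 - <<'E'
from h import *
im=cv2.imread("pics/s12.png");t=cv2.imread("pics/t12.png")
cv2.imwrite("pics/a.png",cv2.resize(im[165:205,280:350],(770,440),interpolation=cv2.INTER_NEAREST))
cv2.imwrite("pics/b.png",cv2.resize(t[205:250,265:345],(800,450),interpolation=cv2.INTER_NEAREST))
E
```

```text
(no output)
```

View pics/a.png

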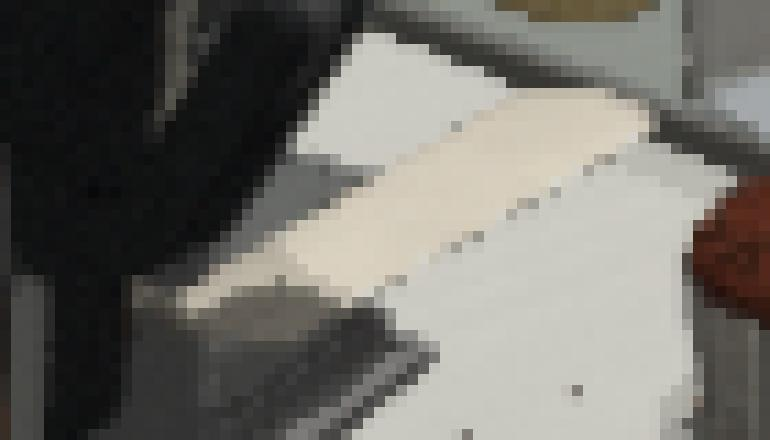

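View pics/b.png

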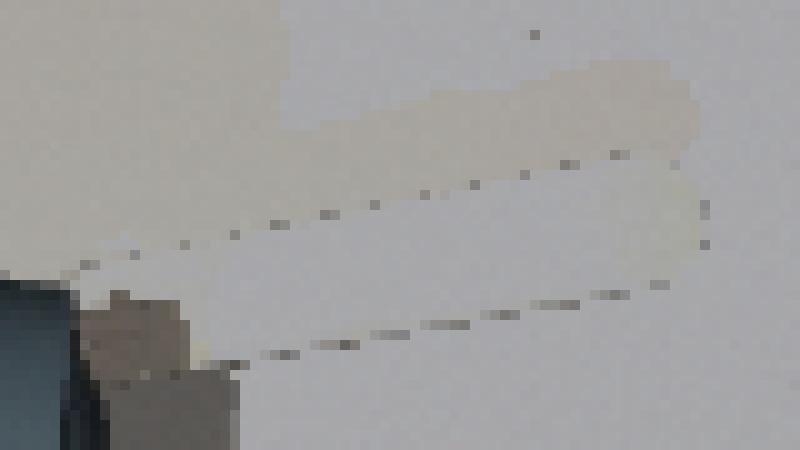

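```bash
cat >> h.py <<'E'
def tri(a,b):
    (o1,d1),(o2,d2)=ray('top',*a),ray('scene',*b)
    A=np.stack([d1,-d2],1); t,*_=np.linalg.lstsq(A,o2-o1,rcond=None)
    p,q=o1+d1*t[0],o2+d2*t[1]; return (p+q)/2,np.linalg.norm(p-q)
E
python3 - <<'E'
from h import *
np.set_printoptions(precision=4,suppress=True)
tcp=np.array([.4479,.0617,.1235])
tip,e=tri((335.6,226.2),(339.1,175.5)); print('tip tri',tip,e)
T=lambda u,v:(265+u/10,205+v/10)
z=.117
tp=onz('top',335.6,226.2,z); a=onz('top',*T(280,290),z); print('tip@z',tp,'dir',np.degrees(np.arctan2(*(a-tp)[[1,0]])))
d=tcp-tp; print(np.hypot(*d[:2]),np.degrees(np.arctan2(d[1],d[0])))
w=[onz('top',*T(*c),z) for c in [(280,226),(280,355)]]; print('edge')
print(proj('top',tcp),proj('scene',tp))
E
```

```text
tip tri [ 0.4893 -0.1611  0.1147] 0.0055841033164273635
tip@z [ 0.4914 -0.1588  0.117 ] dir 101.29281919231043
0.22471182702817424 101.15827118036749
edge
[242.1681 243.2184] [336.6295 174.6008]
```

```bash
cat >> h.py <<'E'
def slotframe(o=(.6175,-.1675),yaw=106.9):
    a=np.radians(yaw); hy=np.array([np.cos(a),np.sin(a),0]); hx=np.array([np.sin(a),-np.cos(a),0]); Z=np.array([0,0,1.])
    H=lambda x,y,z: np.array([o[0],o[1],0])+x*hx+y*hy+z*Z
    c,s=np.cos(np.radians(40)),np.sin(np.radians(40))
    sy=c*hy+s*Z; sz=c*Z-s*hy; O=H(0,.096,.106)
    return H,(lambda x,y,z:O+x*hx+y*sy+z*sz),np.stack([hx,sy,sz],1)
E
python3 - <<'E'
from h import *
H,S,M=slotframe()
t=cv2.imread("pics/t12.png")[155:207,280:357]; s=cv2.imread("pics/s9.png")[150:230,250:350]
t=cv2.resize(t,(770,520),interpolation=cv2.INTER_CUBIC); s=cv2.resize(s,(750,600),interpolation=cv2.INTER_CUBIC)
def dots(P,col):
    for p in P:
        u=proj('top',p); cv2.circle(t,tuple(int(round(x)) for x in ((u-[280,155]+.5)*10)),3,col,-1)
        u=proj('scene',p); cv2.circle(s,tuple(int(round(x)) for x in ((u-[250,150]+.5)*7.5)),3,col,-1)
dots([S(x,0,z) for x in(-.02,0,.02) for z in(-.003,.003)],(0,0,255))
dots([H(x,y,.006) for x in(-.038,.038) for y in(-.045,.125)],(0,255,0))
dots([H(x,y,.050) for x in(-.028,.028) for y in(-.042,.042)],(255,255,0))
cv2.imwrite("pics/a.png",t);cv2.imwrite("pics/b.png",s)
E
```

```text
(no output)
```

View pics/a.png

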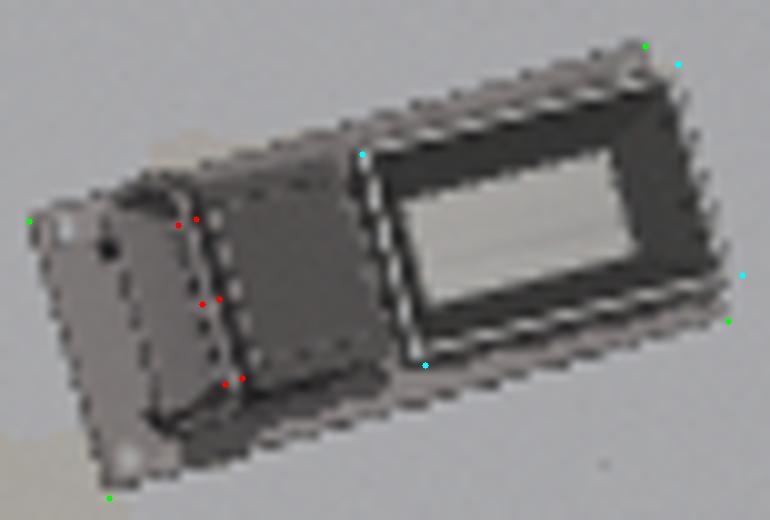

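View pics/b.png

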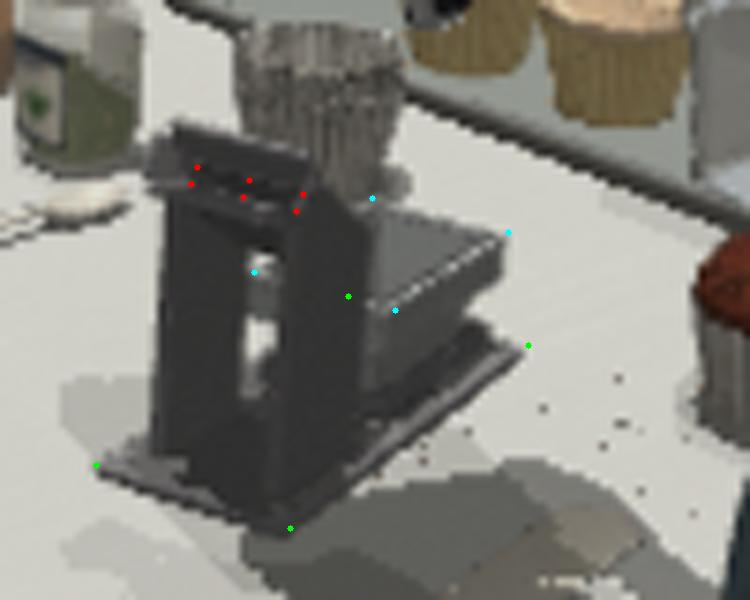

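```bash
cat >> h.py <<'E'
def slot_target(tipy,dz=0,dx=0,o=(.6182,-.1680),yaw=106.9,L=.224):
    H,S,M=slotframe(o,yaw)
    return S(dx,tipy+L,.0055+dz), np.stack([M[:,1],M[:,0],-M[:,2]],1)
def delta(P,Rt):
    s=robot.state(); Rc=R.from_euler('xyz',s['tcp_rot'],degrees=True)
    print('now',s['time'],s['tcp_pos'],s['tcp_rot'],s['wrist_force'],s['grip_width'])
    print('target',P); print('travel mm',(P-s['tcp_pos'])*1000,'turn',np.degrees((R.from_matrix(Rt)*Rc.inv()).as_rotvec()))
np.set_printoptions(precision=4,suppress=True)
E
python3 - <<'E'
from h import *
delta(*slot_target(.06)); print(slotframe()[2])
print(R.from_matrix(slot_target(.06)[1]).as_euler('xyz',degrees=True))
E
```

```text
now 15.1167 [0.447  0.0618 0.1229] [179.6233  -0.0315 101.5175] [-0.1311  0.322  -1.2689] 0.2445666338796562
target [0.5281 0.1286 0.2928]
travel mm [ 81.0752  66.8721 169.8998] turn [38.6714 10.1645  5.2939]
[[ 0.9568 -0.2227  0.1869]
 [ 0.2907  0.733  -0.615 ]
 [ 0.      0.6428  0.766 ]]
[180.  -40.  106.9]
```

>>> jog_arm([
  {"grip":255,"travel":[0,0,15],"turn":[0,0,0]},
  {"grip":255,"travel":[5,5,40],"turn":[2,0.5,0.3]},
  {"grip":255,"travel":[15,12,70],"turn":[5,1.3,0.7]},
  {"grip":255,"travel":[27,22,100],"turn":[9,2.4,1.2]},
  {"grip":255,"travel":[40,33,130],"turn":[14,3.7,1.9]},
  {"grip":255,"travel":[52,43,150],"turn":[19,5,2.6]},
  {"grip":255,"travel":[64,53,165],"turn":[24,6.3,3.3]},
  {"grip":255,"travel":[74,61,170],"turn":[29,7.6,4]},
  {"grip":255,"travel":[80,66,170],"turn":[33,8.7,4.5]},
  {"grip":255,"travel":[81,67,170],"turn":[36,9.5,5]},
])

```text
time: 15.95
tcp_pos: [0.5286, 0.1287, 0.2914]
tcp_rot: [-179.7, -37.5, 106.4]
wrist_force: [-0.4, 0.8, -1.8]
grip_width: 0.242
```

```bash
python3 - <<'E'
from h import *
delta(*slot_target(.06))
E
```

```text
now 15.95 [0.5286 0.1287 0.2914] [-179.7433  -37.4674  106.4482] [-0.3774  0.8217 -1.8452] 0.24235844814782448
target [0.5281 0.1286 0.2928]
travel mm [-0.4963 -0.0542  1.3438] turn [2.4835 0.5349 0.2911]
```

>>> jog_arm([
  {"grip":255,"travel":[-0.5,0,1.3],"turn":[1.5,0.3,0.2]},
  {"grip":255,"travel":[-0.5,0,1.3],"turn":[2.5,0.5,0.3]},
  {"grip":255,"travel":[-0.5,0,1.3],"turn":[2.5,0.5,0.3]},
  {"grip":255,"travel":[-0.5,0,1.3],"turn":[2.5,0.5,0.3]},
  {"grip":255,"travel":[-0.5,0,1.3],"turn":[2.5,0.5,0.3]},
  {"grip":255,"travel":[-0.5,0,1.3],"turn":[2.5,0.5,0.3]},
  {"grip":255,"travel":[-0.5,0,1.3],"turn":[2.5,0.5,0.3]},
  {"grip":255,"travel":[-0.5,0,1.3],"turn":[2.5,0.5,0.3]},
  {"grip":255,"travel":[-0.5,0,1.3],"turn":[2.5,0.5,0.3]},
  {"grip":255,"travel":[-0.5,0,1.3],"turn":[2.5,0.5,0.3]},
])

```text
time: 16.78
tcp_pos: [0.5281, 0.1288, 0.2928]
tcp_rot: [179.9, -40.0, 107.0]
wrist_force: [0.6, -0.4, -1.2]
grip_width: 0.243
```

```bash
python3 - <<'E'
from h import *
im=vision.grab_frame('scene')[:,:,::-1]; t=vision.grab_frame('top')[:,:,::-1]
delta(*slot_target(.06))
cv2.imwrite("pics/s13.png",im);cv2.imwrite("pics/t13.png",t)
cv2.imwrite("pics/a.png",cv2.resize(im[100:220,220:380],(800,600),interpolation=cv2.INTER_CUBIC))
cv2.imwrite("pics/b.png",cv2.resize(t[150:240,220:370],(800,480),interpolation=cv2.INTER_CUBIC))
E
```

```text
now 16.8833 [0.528  0.1287 0.2927] [179.9476 -40.0025 106.9439] [-0.1026 -0.0172 -1.0253] 0.24588848183778397
target [0.5281 0.1286 0.2928]
travel mm [ 0.0282 -0.0769  0.0277] turn [-0.0141  0.0377 -0.0103]
```

View pics/a.png

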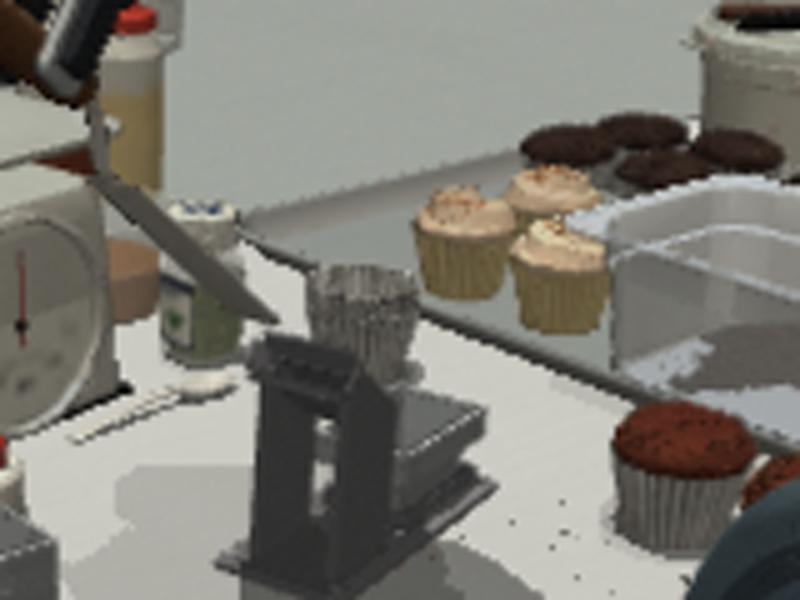

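View pics/b.png

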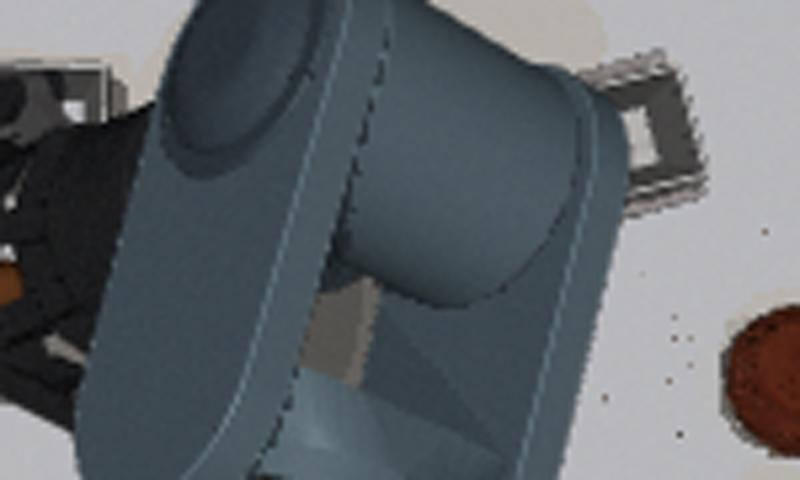

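```bash
cat >> h.py <<'E'
def overlay(im,tipy,out,r0=(100,220),sc=5,n='scene',o=(.6182,-.1680),size=(120,160)):
    a=cv2.resize(im[r0[0]:r0[0]+size[0],r0[1]:r0[1]+size[1]],None,fx=sc,fy=sc,interpolation=cv2.INTER_CUBIC)
    H,S,M=slotframe(o,106.9)
    for pts,col in (([S(x,0,z) for x in(-.02,0,.02) for z in(-.003,.003)],(0,0,255)),([S(x,y+tipy,z) for x in(-.016,.016) for y in (0,.03,.06,.09,.12,.15) for z in (.001,)],(0,255,0)),([H(x,y,.006) for x in(-.038,.038) for y in(-.045,.125)],(255,255,0))):
        for p in pts:
            u=(proj(n,p)-[r0[1],r0[0]]+.5)*sc; cv2.circle(a,(int(u[0]),int(u[1])),2,col,-1)
    cv2.imwrite(out,a)
E
python3 - <<'E'
from h import *
overlay(cv2.imread('pics/s13.png'),.06,'pics/a.png')
E
```

```text
(no output)
```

View pics/a.png

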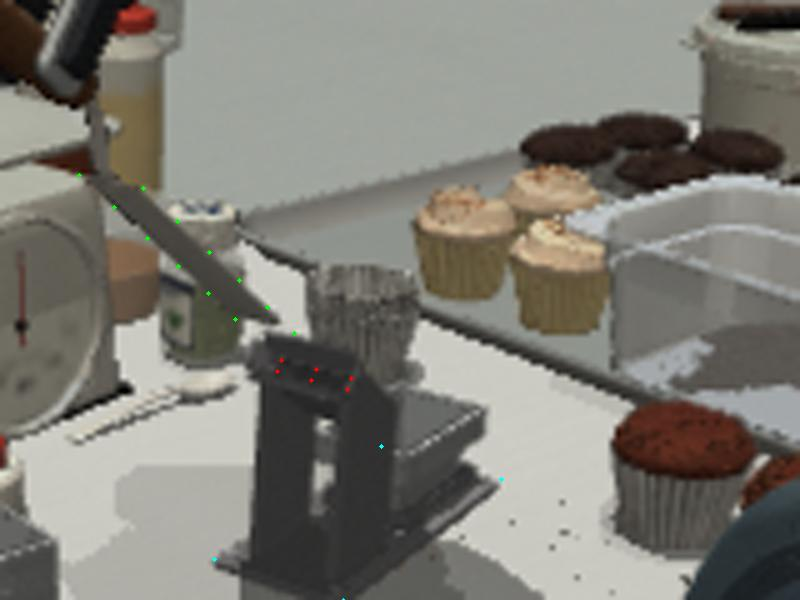

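```bash
python3 - <<'E'
from h import *
im=cv2.imread("pics/s13.png")[130:172,232:290]
cv2.imwrite("pics/a.png",cv2.resize(im,None,fx=13,fy=13,interpolation=cv2.INTER_NEAREST))
# level overlay on s12
im=cv2.imread("pics/s12.png"); r0=(155,270);sc=8
a=cv2.resize(im[155:215,270:360],None,fx=sc,fy=sc,interpolation=cv2.INTER_NEAREST)
T=np.array([.4474,.0618,.1235]); M=R.from_euler('xyz',[179.6,0,101.3],degrees=True).as_matrix()
for x in (-.016,.016):
  for y in (0,.03,.06,.09,.12,.15):
    p=T+M@np.array([y-.224,x,.0045]); u=(proj('scene',p)-[270,155]+.5)*sc; cv2.circle(a,(int(u[0]),int(u[1])),3,(0,255,0),-1)
cv2.imwrite("pics/b.png",a)
E
```

```text
(no output)
```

View pics/a.png

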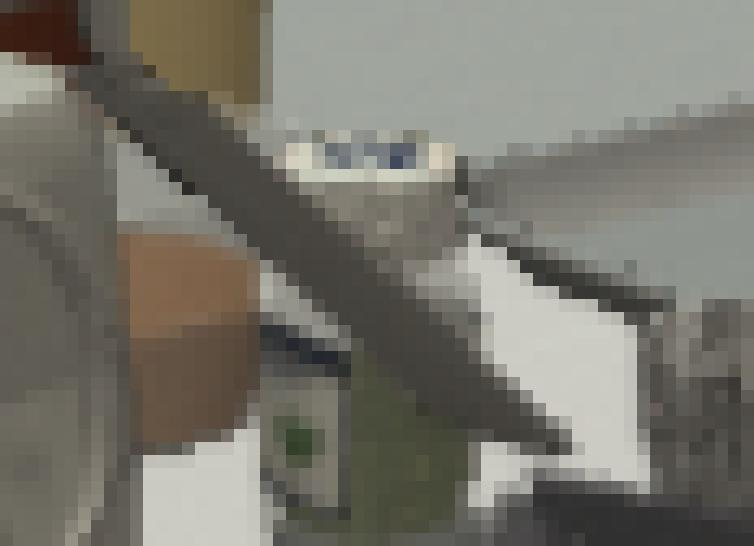

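View pics/b.png

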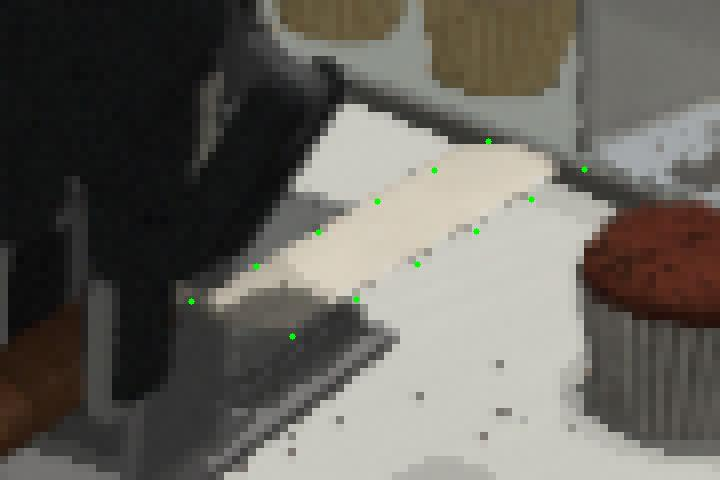

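>>> jog_arm([
  {"grip":255,"travel":[0.7,-2.2,-1.9],"turn":[0,0,0]},
  {"grip":255,"travel":[2.2,-7.3,-6.4],"turn":[0,0,0]},
  {"grip":255,"travel":[4.5,-14.7,-12.9],"turn":[0,0,0]},
  {"grip":255,"travel":[6.7,-22,-19.3],"turn":[0,0,0]},
  {"grip":255,"travel":[8.3,-27.1,-23.8],"turn":[0,0,0]},
  {"grip":255,"travel":[9.1,-30,-26.4],"turn":[0,0,0]},
  {"grip":255,"travel":[10,-33,-28.9],"turn":[0,0,0]},
  {"grip":255,"travel":[10.9,-35.9,-31.5],"turn":[0,0,0]},
  {"grip":255,"travel":[11.6,-38.1,-33.4],"turn":[0,0,0]},
  {"grip":255,"travel":[12.2,-40.3,-35.4],"turn":[0,0,0]},
])

```text
time: 17.72
tcp_pos: [0.5404, 0.0882, 0.2573]
tcp_rot: [179.9, -40.0, 107.0]
wrist_force: [-0.2, 0.6, -1.1]
grip_width: 0.24
```

```bash
python3 - <<'E'
from h import *
im=vision.grab_frame('scene')[:,:,::-1]
delta(*slot_target(.005)); print(robot.state()['wrist_torque'])
cv2.imwrite("pics/s14.png",im)
cv2.imwrite("pics/a.png",cv2.resize(im[140:200,240:310],None,fx=10,fy=10,interpolation=cv2.INTER_CUBIC))
E
```

```text
now 17.7667 [0.5403 0.088  0.2569] [179.9681 -39.9952 106.915 ] [-0.6535 -0.3038 -0.9559] 0.24624948907161667
target [0.5403 0.0883 0.2574]
travel mm [-0.0068  0.3416  0.5171] turn [-0.0025  0.0248  0.0055]
[-0.3873 -0.0868  0.004 ]
```

View pics/a.png

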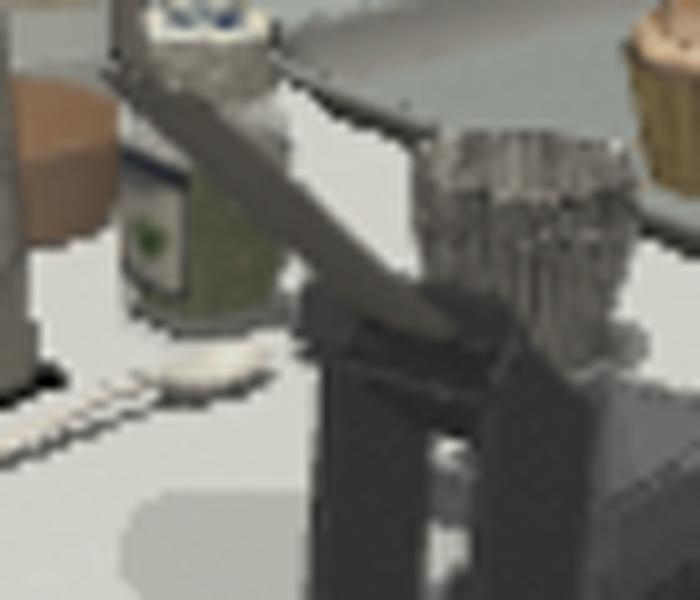

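>>> jog_arm([
  {"grip":255,"travel":[0.4,-1.2,-0.6],"turn":[0,0,0]},
  {"grip":255,"travel":[0.8,-2.4,-1.6],"turn":[0,0,0]},
  {"grip":255,"travel":[1.1,-3.4,-2.7],"turn":[0,0,0]},
  {"grip":255,"travel":[1.5,-4.8,-4],"turn":[0,0,0]},
  {"grip":255,"travel":[1.9,-6.1,-5.1],"turn":[0,0,0]},
  {"grip":255,"travel":[2.3,-7.3,-6.2],"turn":[0,0,0]},
  {"grip":255,"travel":[2.6,-8.5,-7.2],"turn":[0,0,0]},
  {"grip":255,"travel":[3,-9.7,-8.3],"turn":[0,0,0]},
  {"grip":255,"travel":[3.3,-10.7,-9.1],"turn":[0,0,0]},
  {"grip":255,"travel":[3.3,-10.7,-9.1],"turn":[0,0,0]},
])

```text
time: 18.6
tcp_pos: [0.5437, 0.0771, 0.2475]
tcp_rot: [180.0, -40.0, 106.9]
wrist_force: [-0.3, 0.2, -0.6]
grip_width: 0.242
```

```bash
python3 - <<'E'
from h import *
im=vision.grab_frame('scene')[:,:,::-1]
delta(*slot_target(-.01)); print(robot.state()['wrist_torque'])
cv2.imwrite("pics/s15.png",im)
cv2.imwrite("pics/a.png",cv2.resize(im[140:200,240:310],None,fx=10,fy=10,interpolation=cv2.INTER_CUBIC))
E
```

```text
now 18.65 [0.5436 0.0772 0.2477] [179.9827 -40.     106.8978] [-1.0437 -0.1193 -0.9033] 0.23812659600388772
target [0.5437 0.0773 0.2478]
travel mm [0.0175 0.1445 0.1004] turn [-0.0039  0.0127  0.0133]
[-0.44   -0.1432  0.0096]
```

View pics/a.png

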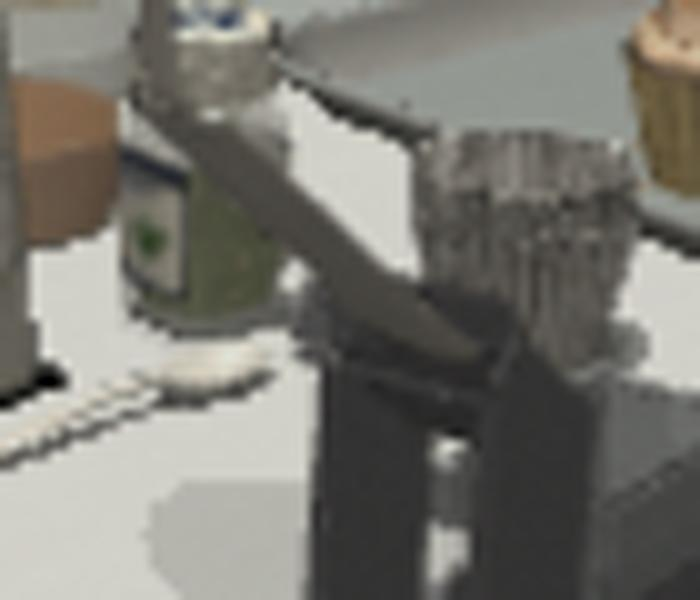

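>>> jog_arm([
  {"grip":255,"travel":[0.4,-1.2,-1.1],"turn":[0,0,0]},
  {"grip":255,"travel":[0.8,-2.4,-2.1],"turn":[0,0,0]},
  {"grip":255,"travel":[1.1,-3.6,-3.2],"turn":[0,0,0]},
  {"grip":255,"travel":[1.5,-4.8,-4.2],"turn":[0,0,0]},
  {"grip":255,"travel":[1.9,-6.1,-5.4],"turn":[0,0,0]},
  {"grip":255,"travel":[2.3,-7.3,-6.4],"turn":[0,0,0]},
  {"grip":255,"travel":[2.6,-8.5,-7.5],"turn":[0,0,0]},
  {"grip":255,"travel":[3,-9.7,-8.5],"turn":[0,0,0]},
  {"grip":255,"travel":[3.3,-11,-9.6],"turn":[0,0,0]},
  {"grip":255,"travel":[3.3,-11,-9.6],"turn":[0,0,0]},
])

```text
time: 19.48
tcp_pos: [0.5469, 0.066, 0.2378]
tcp_rot: [-180.0, -40.0, 106.9]
wrist_force: [0.7, 0.4, -1.2]
grip_width: 0.245
```

```bash
python3 - <<'E'
from h import *
im=vision.grab_frame('scene')[:,:,::-1]
delta(*slot_target(-.025)); print(robot.state()['wrist_torque'])
cv2.imwrite("pics/s16.png",im)
cv2.imwrite("pics/a.png",cv2.resize(im[140:200,240:310],None,fx=10,fy=10,interpolation=cv2.INTER_CUBIC))
E
```

```text
now 19.5333 [0.5469 0.0661 0.2379] [-179.9989  -40.0099  106.8763] [ 0.0238 -0.6553  0.1941] 0.24120371430878879
target [0.547  0.0663 0.2381]
travel mm [0.0807 0.2503 0.2197] turn [-0.0093 -0.0037  0.023 ]
[-0.4002 -0.1089  0.054 ]
```

View pics/a.png

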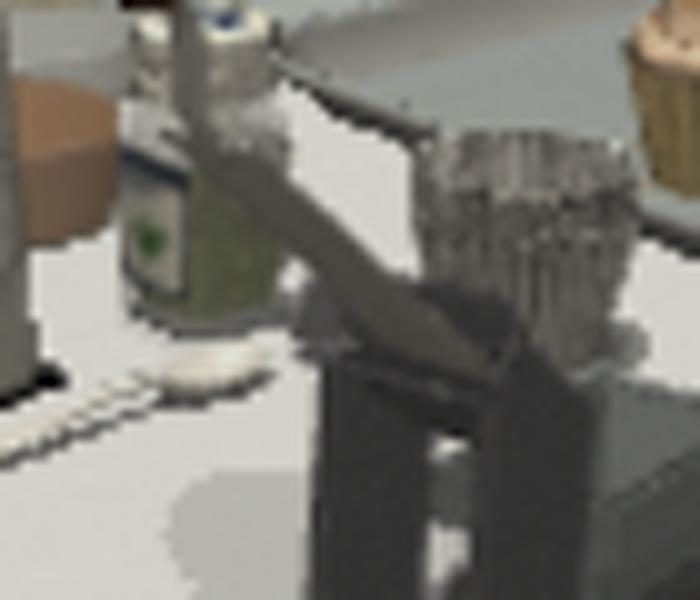

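>>> jog_arm([
  {"grip":255,"travel":[0.7,-2.2,-1.9],"turn":[0,0,0]},
  {"grip":255,"travel":[1.3,-4.4,-3.9],"turn":[0,0,0]},
  {"grip":255,"travel":[2,-6.6,-5.8],"turn":[0,0,0]},
  {"grip":255,"travel":[2.7,-8.8,-7.7],"turn":[0,0,0]},
  {"grip":255,"travel":[3.3,-11,-9.6],"turn":[0,0,0]},
  {"grip":255,"travel":[4,-13.2,-11.6],"turn":[0,0,0]},
  {"grip":255,"travel":[4.7,-15.4,-13.5],"turn":[0,0,0]},
  {"grip":255,"travel":[5.3,-17.6,-15.4],"turn":[0,0,0]},
  {"grip":255,"travel":[5.6,-18.3,-16.1],"turn":[0,0,0]},
  {"grip":255,"travel":[5.6,-18.3,-16.1],"turn":[0,0,0]},
])

```text
time: 20.37
tcp_pos: [0.5525, 0.0476, 0.2215]
tcp_rot: [-180.0, -40.0, 106.8]
wrist_force: [0.6, 0.3, -0.9]
grip_width: 0.244
```

```bash
python3 - <<'E'
from h import *
im=vision.grab_frame('scene')[:,:,::-1]
delta(*slot_target(-.05)); print(robot.state()['wrist_torque'])
cv2.imwrite("pics/s17.png",im)
cv2.imwrite("pics/a.png",cv2.resize(im[140:200,240:310],None,fx=10,fy=10,interpolation=cv2.INTER_CUBIC))
E
```

```text
now 20.4167 [0.5525 0.0477 0.2217] [-179.9868  -40.0169  106.8611] [ 0.1169  1.0734 -1.1039] 0.24498353638972428
target [0.5526 0.048  0.2221]
travel mm [0.0392 0.3104 0.3582] turn [-0.0133 -0.0146  0.0304]
[-0.4192 -0.1434  0.0274]
```

View pics/a.png

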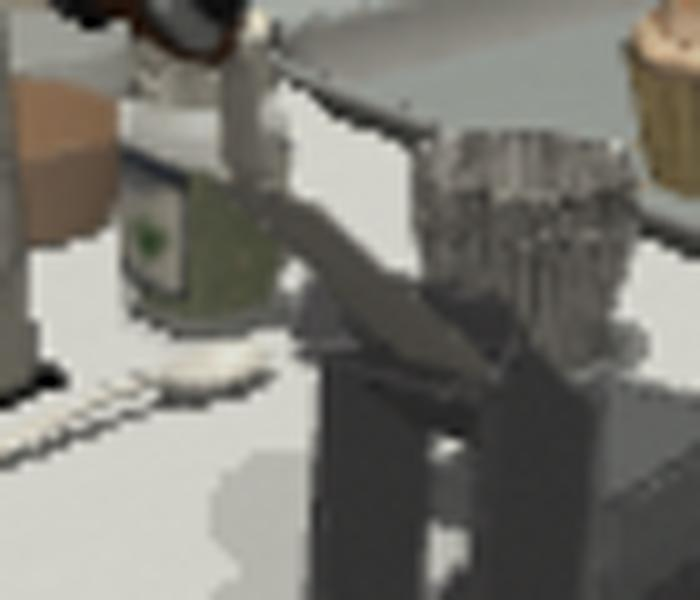

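>>> jog_arm([
  {"grip":255,"travel":[1.3,-4.1,-3.5],"turn":[0,0,0]},
  {"grip":255,"travel":[2.7,-8.5,-7.4],"turn":[0,0,0]},
  {"grip":255,"travel":[4,-12.9,-11.3],"turn":[0,0,0]},
  {"grip":255,"travel":[5.3,-17.3,-15.1],"turn":[0,0,0]},
  {"grip":255,"travel":[6.7,-21.7,-19],"turn":[0,0,0]},
  {"grip":255,"travel":[8,-26.1,-22.9],"turn":[0,0,0]},
  {"grip":255,"travel":[9.4,-30.5,-26.7],"turn":[0,0,0]},
  {"grip":255,"travel":[10.7,-34.9,-30.5],"turn":[0,0,0]},
  {"grip":255,"travel":[12,-39.3,-34.4],"turn":[0,0,0]},
  {"grip":255,"travel":[13.4,-43.7,-38.2],"turn":[0,0,0]},
])

```text
time: 21.25
tcp_pos: [0.566, 0.0035, 0.1831]
tcp_rot: [-180.0, -40.0, 106.9]
wrist_force: [-0.3, 0.4, -1.4]
grip_width: 0.244
```

```bash
python3 - <<'E'
from h import *
im=vision.grab_frame('scene')[:,:,::-1]
delta(*slot_target(-.11)); print(robot.state()['wrist_torque'])
cv2.imwrite("pics/s18.png",im)
cv2.imwrite("pics/a.png",cv2.resize(im[110:230,230:350],None,fx=5,fy=5,interpolation=cv2.INTER_CUBIC))
E
```

```text
now 21.3 [0.566  0.003  0.1823] [-179.919   -40.0207  106.7723] [ 0.1394 -0.6873 -0.791 ] 0.23904117105561973
target [0.5659 0.004  0.1835]
travel mm [-0.0383  1.0749  1.1772] turn [-0.0018 -0.0654  0.0756]
[-0.4415 -0.0852 -0.0062]
```

View pics/a.png

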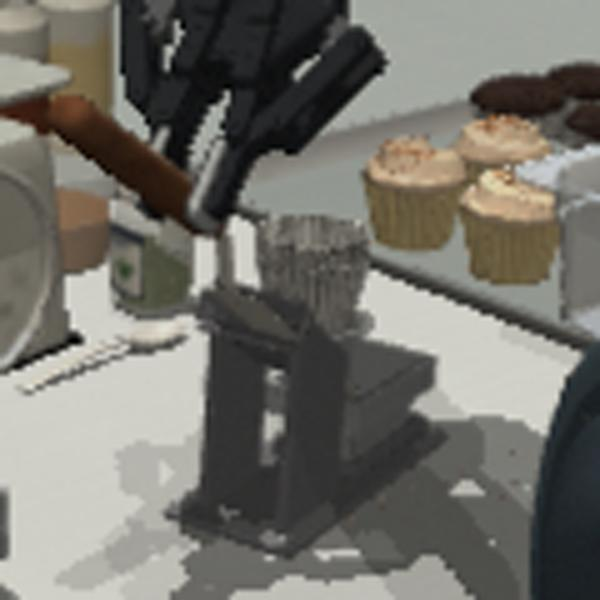

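>>> jog_arm([
  {"grip":255,"travel":[1,-2.5,-2],"turn":[0,0,0]},
  {"grip":255,"travel":[2,-5.5,-4.5],"turn":[0,0,0]},
  {"grip":255,"travel":[3,-9,-7.6],"turn":[0,0,0]},
  {"grip":255,"travel":[4,-12.3,-10.5],"turn":[0,0,0]},
  {"grip":255,"travel":[5,-15.6,-13.4],"turn":[0,0,0]},
  {"grip":255,"travel":[6,-18.9,-16.3],"turn":[0,0,0]},
  {"grip":255,"travel":[7,-22.2,-19.2],"turn":[0,0,0]},
  {"grip":255,"travel":[7.7,-24.3,-21],"turn":[0,0,0]},
  {"grip":255,"travel":[8.2,-26,-22.6],"turn":[0,0,0]},
  {"grip":255,"travel":[8.2,-26,-22.6],"turn":[0,0,0]},
])

```text
time: 22.13
tcp_pos: [0.5741, -0.0231, 0.1595]
tcp_rot: [-179.9, -40.1, 106.7]
wrist_force: [-0.6, -0.3, 0.7]
grip_width: 0.246
```

```bash
python3 - <<'E'
from h import *
im=vision.grab_frame('scene')[:,:,::-1]
delta(*slot_target(-.150)); print(robot.state()['wrist_torque'])
cv2.imwrite("pics/s19.png",im)
cv2.imwrite("pics/a.png",cv2.resize(im[110:230,230:350],None,fx=5,fy=5,interpolation=cv2.INTER_CUBIC))
E
```

```text
now 22.1833 [ 0.5742 -0.0232  0.1596] [-179.897   -40.0141  106.7533] [-1.0993 -0.328   0.4173] 0.2466357676058117
target [ 0.5748 -0.0253  0.1578]
travel mm [ 0.6877 -2.1138 -1.7707] turn [ 0.0093 -0.0796  0.0805]
[-0.3968 -0.044  -0.0236]
```

View pics/a.png

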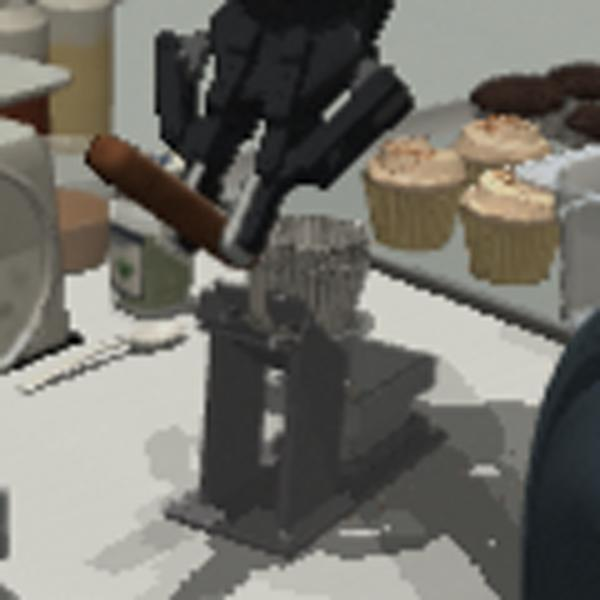

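>>> jog_arm([
  {"grip":255,"travel":[0.1,-0.4,-0.3],"turn":[0,0,0]},
  {"grip":255,"travel":[0.2,-0.7,-0.6],"turn":[0,0,0]},
  {"grip":255,"travel":[0.3,-1.1,-0.9],"turn":[0,0,0]},
  {"grip":255,"travel":[0.4,-1.5,-1.2],"turn":[0,0,0]},
  {"grip":255,"travel":[0.5,-1.8,-1.5],"turn":[0,0,0]},
  {"grip":255,"travel":[0.6,-2.1,-1.8],"turn":[0,0,0]},
  {"grip":255,"travel":[0.7,-2.4,-2.1],"turn":[0,0,0]},
  {"grip":255,"travel":[0.7,-2.4,-2.1],"turn":[0,0,0]},
  {"grip":255,"travel":[0.7,-2.4,-2.1],"turn":[0,0,0]},
  {"grip":255,"travel":[0.7,-2.4,-2.1],"turn":[0,0,0]},
])

```text
time: 23.02
tcp_pos: [0.5748, -0.0248, 0.158]
tcp_rot: [-179.9, -40.1, 106.8]
wrist_force: [-1.4, 5.1, 4.5]
grip_width: 0.247
```

>>> jog_arm([
  {"grip":180,"travel":[0,0,0],"turn":[0,0,0]},
  {"grip":160,"travel":[0,0,0],"turn":[0,0,0]},
  {"grip":130,"travel":[0,0,0],"turn":[0,0,0]},
  {"grip":90,"travel":[0,0,0],"turn":[0,0,0]},
  {"grip":50,"travel":[0,0,0],"turn":[0,0,0]},
  {"grip":0,"travel":[0,0,0],"turn":[0,0,0]},
  {"grip":0,"travel":[0,0,0],"turn":[0,0,0]},
  {"grip":0,"travel":[0,0,0],"turn":[0,0,0]},
  {"grip":0,"travel":[0,0,0],"turn":[0,0,0]},
  {"grip":0,"travel":[0,0,0],"turn":[0,0,0]},
])

```text
time: 23.85
tcp_pos: [0.5748, -0.0248, 0.158]
tcp_rot: [-179.9, -40.1, 106.8]
wrist_force: [1.1, 0.2, -0.1]
grip_width: 1.0
```

```bash
python3 - <<'E'
from h import *
im=vision.grab_frame('scene')[:,:,::-1]
delta(*slot_target(-.150))
cv2.imwrite("pics/s20.png",im)
cv2.imwrite("pics/a.png",cv2.resize(im[110:230,230:350],None,fx=5,fy=5,interpolation=cv2.INTER_CUBIC))
E
```

```text
now 23.9 [ 0.5748 -0.0248  0.158 ] [-179.9194  -40.1289  106.8087] [ 0.709  -0.2365 -0.1924] 1.0003857221344503
target [ 0.5748 -0.0253  0.1578]
travel mm [ 0.0878 -0.5251 -0.2478] turn [-0.1054 -0.0964  0.0394]
```

View pics/a.png

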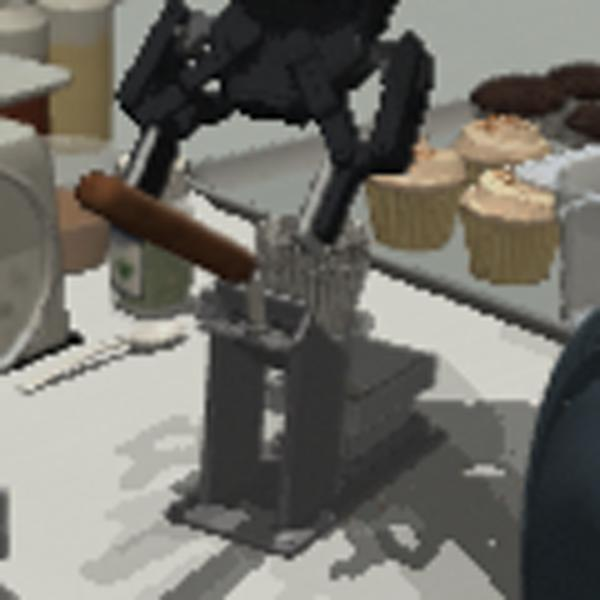

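>>> jog_arm([
  {"grip":0,"travel":[1,-3,4],"turn":[0,0,0]},
  {"grip":0,"travel":[3,-9,11],"turn":[0,0,0]},
  {"grip":0,"travel":[5,-17,21],"turn":[0,0,0]},
  {"grip":0,"travel":[8,-26,33],"turn":[0,0,0]},
  {"grip":0,"travel":[11,-36,45],"turn":[0,0,0]},
  {"grip":0,"travel":[14,-46,57],"turn":[0,0,0]},
  {"grip":0,"travel":[17,-55,69],"turn":[0,0,0]},
  {"grip":0,"travel":[20,-65,81],"turn":[0,0,0]},
  {"grip":0,"travel":[23,-75,93],"turn":[0,0,0]},
  {"grip":0,"travel":[25,-81,101],"turn":[0,0,0]},
])

```text
time: 24.73
tcp_pos: [0.6006, -0.1076, 0.2614]
tcp_rot: [179.9, -40.0, 106.8]
wrist_force: [0.8, -1.1, -0.5]
grip_width: 1.002
```

>>> jog_arm([
  {"grip":0,"travel":[0,0,20],"turn":[0,0,0]},
  {"grip":0,"travel":[-10,0,40],"turn":[-3,-1,0]},
  {"grip":0,"travel":[-30,0,55],"turn":[-8,-2,0]},
  {"grip":0,"travel":[-55,-10,60],"turn":[-14,-4,0]},
  {"grip":0,"travel":[-80,-30,60],"turn":[-20,-5,0]},
  {"grip":0,"travel":[-105,-55,60],"turn":[-26,-7,0]},
  {"grip":0,"travel":[-130,-80,60],"turn":[-32,-8,0]},
  {"grip":0,"travel":[-155,-105,60],"turn":[-36,-9,0]},
  {"grip":0,"travel":[-175,-130,60],"turn":[-38,-10,0]},
  {"grip":0,"travel":[-190,-155,60],"turn":[-38,-10,0]},
])

```text
time: 25.57
tcp_pos: [0.4091, -0.2624, 0.3228]
tcp_rot: [-178.8, -0.5, 106.4]
wrist_force: [1.2, 0.4, -1.2]
grip_width: 1.0
```

```bash
python3 - <<'E'
from h import *
im=vision.grab_frame('scene')[:,:,::-1];t=vision.grab_frame('top')[:,:,::-1]
s=robot.state();print(s['time'],s['tcp_pos'],s['tcp_rot'],s['wrist_force'])
cv2.imwrite("pics/s21.png",im);cv2.imwrite("pics/t21.png",t)
cv2.imwrite("pics/a.png",cv2.resize(im[110:260,170:370],None,fx=4,fy=4,interpolation=cv2.INTER_CUBIC))
cv2.imwrite("pics/b.png",cv2.resize(t[145:225,195:365],None,fx=4.7,fy=4.7,interpolation=cv2.INTER_CUBIC))
E
```

```text
25.6667 [ 0.4088 -0.2648  0.3224] [-178.7363   -0.629   106.0731] [ 0.0437  0.0693 -0.5973]
```

View pics/a.png

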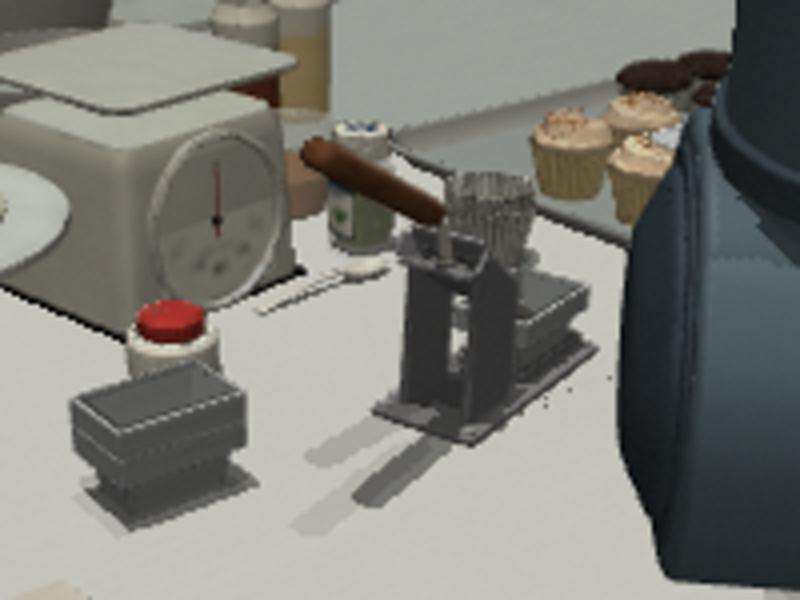

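View pics/b.png

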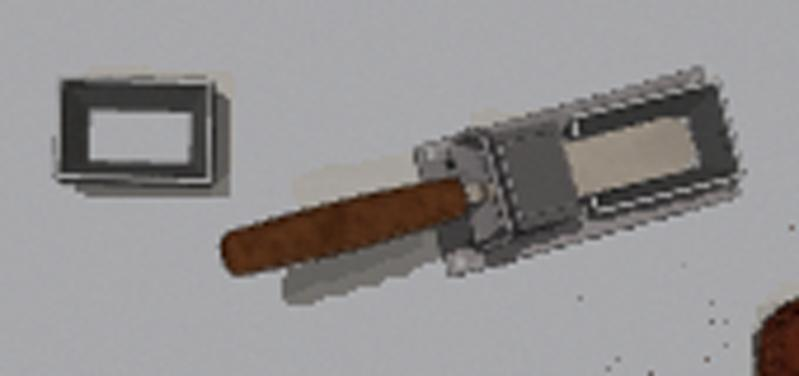

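```bash
python3 - <<'E'
from h import *
t=cv2.imread('pics/t21.png');im=cv2.imread('pics/s21.png')
a=cv2.resize(t[145:225,195:365],None,fx=4.7,fy=4.7,interpolation=cv2.INTER_CUBIC)
b=cv2.resize(im[130:230,230:340],None,fx=6,fy=6,interpolation=cv2.INTER_CUBIC)
H,S,M=slotframe((.6182,-.168),106.9)
for sink,col in ((0,(0,255,0)),(5,(0,0,255))):
    c,s=np.cos(np.radians(sink)),np.sin(np.radians(sink))
    # rotate about slot (y=-20mm) about x
    def Q(x,y,z):
        y,z=y+.013+.02,z-.001; return S(x,c*y+s*z-.02,-s*y+c*z)
    for p in [(0,.163,.017),(0,.026,.017),(.012,.094,.017),(-.012,.094,.017),(0,-.163,.001),(.016,-.155,.001),(-.016,-.155,.001)]:
        u=(proj('top',Q(*p))-[195,145])*4.7; cv2.circle(a,(int(u[0]),int(u[1])),3,col,-1)
        u=(proj('scene',Q(*p))-[230,130])*6; cv2.circle(b,(int(u[0]),int(u[1])),3,col,-1)
cv2.imwrite('pics/a.png',a);cv2.imwrite('pics/b.png',b)
E
```

```text
(no output)
```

View pics/a.png

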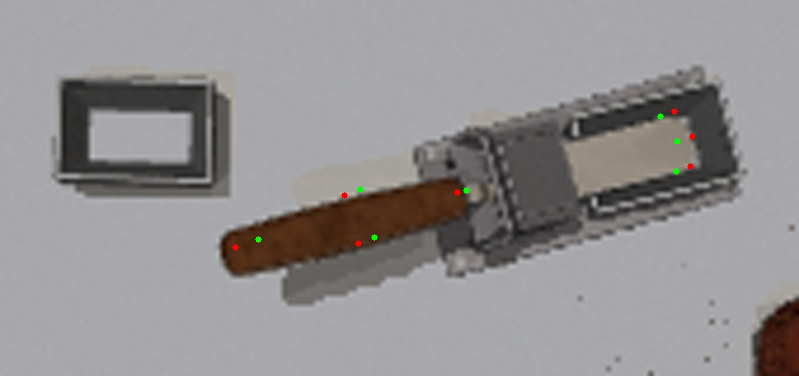

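View pics/b.png

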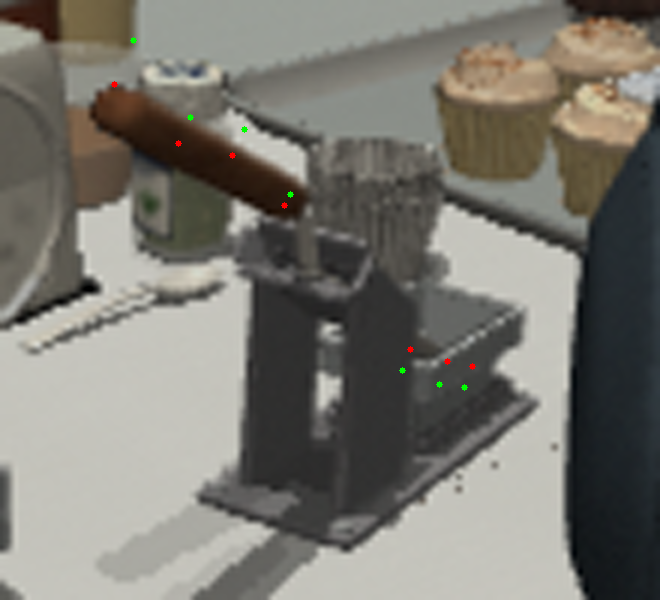

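```bash
python3 - <<'E'
from h import *
H,S,M=slotframe((.6182,-.168),106.9)
T=lambda u,v:(195+u/4.7,145+v/4.7); C=lambda u,v:(230+u/6,130+v/6)
far,e1=tri(T(227,256),C(100,105)); near,e2=tri(T(464,193),C(296,199))
d=far-near; print(far,near,e1,e2,np.linalg.norm(d)); d/=np.linalg.norm(d)
print('elev',np.degrees(np.arcsin(d[2])),'yaw',np.degrees(np.arctan2(d[1],d[0])),'angle',np.degrees(np.arccos(d@M[:,1])))
s0=cv2.imread('pics/top0.png');print(robot.state()['time'])
E
```

```text
[0.5484 0.0595 0.2129] [ 0.5826 -0.0573  0.1421] 0.003877992471529527 0.0021407322128625546 0.140737609326922
elev 30.19394511598349 yaw 106.32808546538374 angle 9.817145253895056
25.6667
```

View pics/t21.png

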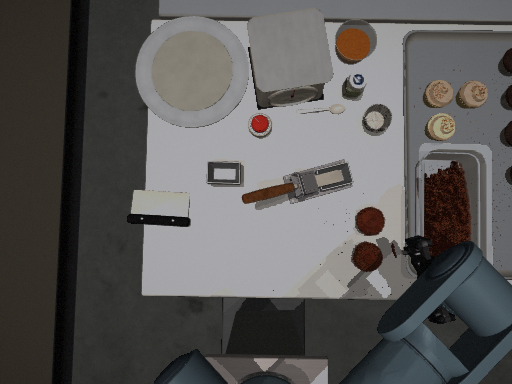

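```bash
python3 - <<'E'
from h import *
H,S,M=slotframe((.6182,-.168),106.9)
def model(sink,tipy):
    c,s=np.cos(np.radians(sink)),np.sin(np.radians(sink))
    def Q(x,y,z):
        y,z=y+.163+tipy+.02,z-.001; return S(x,c*y+s*z-.02,-s*y+c*z)
    a,b=proj('scene',Q(0,.163,.017)),proj('scene',Q(0,.09,.017)); d=b-a; return np.degrees(np.arctan2(d[1],d[0]))
for f,ty in (('s18',-.111),('s19',-.147),('s20',-.15),('s21',-.15)):
    im=cv2.imread(f'pics/{f}.png'); hsv=cv2.cvtColor(im,cv2.COLOR_BGR2HSV)
    m=cv2.inRange(hsv,(3,130,20),(15,255,150)); m[:125]=0;m[175:]=0;m[:,:238]=0;m[:,290:]=0
    k,l,st,ce=cv2.connectedComponentsWithStats(m); j=1+st[1:,4].argmax()
    p=np.argwhere(l==j)[:,::-1].astype(np.float32); p=p[(p[:,0]<p[:,0].min()+24)]
    v=cv2.fitLine(p,cv2.DIST_L2,0,.01,.01).ravel()
    print(f,st[j],len(p),'obs',np.degrees(np.arctan2(v[1],v[0])),'model',[round(model(s,ty),1) for s in (0,3,5,7,9)])
    cv2.imwrite(f'pics/m_{f}.png',cv2.resize((l==j).astype(np.uint8)[110:180,230:300]*255,None,fx=4,fy=4))
E
cd pics; python3 -c "
import cv2,numpy as np
cv2.imwrite('mm.png',np.hstack([cv2.imread(f'm_s{i}.png') for i in (19,20)]) )
cv2.imwrite('mm2.png',np.hstack([cv2.imread(f'm_s{i}.png') for i in (18,21)]) )"
```

```text
s18 [238 129  30  27 283] 235 obs 37.68955 model [np.float64(44.5), np.float64(39.2), np.float64(35.4), np.float64(31.5), np.float64(27.5)]
s19 [247 137  28  24 234] 210 obs 37.38122 model [np.float64(44.5), np.float64(39.2), np.float64(35.4), np.float64(31.5), np.float64(27.5)]
s20 [245 145  36  21 249] 177 obs 28.445677 model [np.float64(44.5), np.float64(39.2), np.float64(35.4), np.float64(31.5), np.float64(27.5)]
s21 [245 145  36  21 247] 176 obs 28.379375 model [np.float64(44.5), np.float64(39.2), np.float64(35.4), np.float64(31.5), np.float64(27.5)]
```

View pics/mm.png

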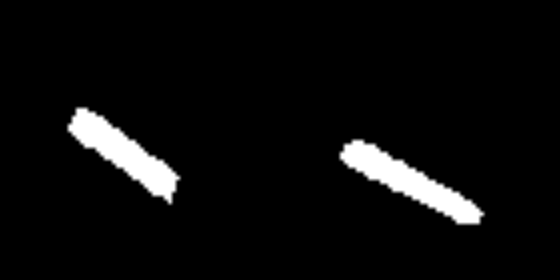

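View pics/mm2.png

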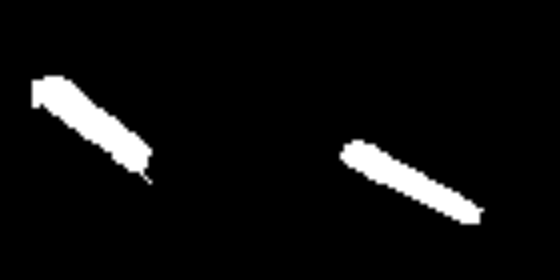

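```bash
python3 - <<'E'
from h import *
s=robot.state(); print(s['time'],s['joint_vel'],s['wrist_force'])
print(robot.close_job())
E
```

```text
25.6667 [ 3.3762  1.1149 -0.5158  1.97    0.5008  2.5837] [ 0.0437  0.0693 -0.5973]
the job is handed in; nothing more can be done
None
```

The job is handed in, at about 26 s on the robot's clock. I lifted the top pan off the stack, seated it in the stand's well and let go. I then slid the spatula blade first through the slot until it met about 7 N of resistance, let go and backed the arm clear.

What the last checks showed:
- **Pans:** In the last pictures the top pan sits level in the well. The other two still look nested where they stood; I judged that by eye and did not re-measure it.
- **Spatula:** The blade comes through the slot into the pan with the handle on the upper side. From the arm's pose before release, the tip was about 150 mm into the slot, which is fully home.
- **Bystanders:** The scraper and cupcakes look undisturbed. I never worked out which object was the timer, but nothing in the scene looks moved.
- **Robot:** The wrist force was near zero and the arm was still moving slightly (1 to 3 degrees/s in most joints) when I handed in. It was clear of everything.

Checks that disagreed:
- **Handle angle:** Triangulating the handle ends after release gave about 9.8 degrees off the slot axis, right at the 0.17 rad (9.7 degree) limit. The same picture measure was already about 3.7 degrees off before release, so I took that part as a bias from the handle's shape. Comparing before and after release gives a sink of about 4.7 degrees, which fits the slot's clearance. I handed in on that reading.
- **Camera bias:** The scene camera placed things on the table 4 to 10 mm nearer to itself than the top view did. I relied on the top view, which agreed with where the gripper closed on the pan and the spatula to about 1 mm.

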